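Load the specimen carrier for the courier

ROBOT

A 6-joint arm with a two-finger parallel gripper is mounted at the origin on a cart in front of the work surface, level with it; the furniture and walls round the work are solid. World frame = base frame: x ahead of the robot, y to its left, z up, the work surface at z = 0. Lengths are in m, angles in rad, forces in N, time in s.
With the tool pointing down it reaches from about 0.375 to 0.975 m from the base axis. Payload 3.8 kg.
Tool frame: the origin (TCP) lies at the very end of the fingers, on their centre line; the grasp point (between the pads) lies 19 mm behind it; z points along the fingers, y is the direction in which the jaws open and shut (so a half turn about z gives the same grasp; the last joint's range is limited). The gripper opens to 85 mm and grips with 20 to 120 N. Pads are 22 mm wide; open, the fingers measure 114 mm over their backs; the gripper's body (76 mm by 85 mm) begins 54 mm behind the grasp point. The pads swing forward as they close: fully open they stand 13 mm farther back than shut.
Start: joints at [-1.314, 0.264, 1.604, -0, 1.274, -0.037], TCP at [0.195, -0.646, 0.231] pointing down, gripper open.
Joint ranges: [-2.63, 2.63], [-0.94, 2.18], [0.31, 2.57], [-1.31, 4.45], [0, 2.66], [-2.55, 2.55]. Speed limits (rad/s): [2.57, 2.57, 3.14, 3.14, 3.14, 3.14].

INTERFACE

Orientations are given as a rotation vector (axis times angle).
In Python, from workcell import bot, viewer, finish_job gives the robot as it stands.
- The arm moves only by the tool servo_tool, never from a script. Its argument "plan" is a list that holds one entry, the list of rows, each a list of 6 numbers: the shift along the tool's x, y, z in cm, then the turn, a rotation vector about the tool's x, y, z in degrees. A call has 1 to 20 rows; each row is the pose to reach, as a shift and turn from the pose measured when the call began, along the tool's axes at that moment; what a row does not reach only later rows make up. A row lasts 1/12 s, in which the tool goes at most 41.7 mm and 7.16 degrees, less where a joint would pass 70% of its speed; a pose out of reach is approached as far as the arm can. A call with a gripper value outside its range is refused whole. "claw" is the finger opening in cm, from 0 to 8.54, set as the call begins (left out, the last holds). The fingers move at their own pace and stop on an object; "grip_force" is the grip in N (left out, the last holds). Time passes only in rows, so rows that repeat a pose let the fingers close. It gives the time, the measured TCP pose, the force and the opening at its end, in the units of the state.
- bot.read_state(): the state, without advancing time (a new reading comes with each control period).
- viewer.read_camera(name): name is "side" or "top"; returns a dict with "color" (420x560x3 uint8, red, green, blue), "fx", "fy", "cx", "cy" (pixels), "eye" and "rotation" of the camera in the world. Camera axes: x right, y down, z forward; pixel columns grow to the right and rows downward; lengths in m; the calibration is good to about 2 mm. A picture is of the moment at which its call begins. There is no depth.
- finish_job(): hands the job in, once; it reports no verdict.
The state is a dict: "time": time; "q": joint angles; "joint_vel": joint speeds; "joint_torque": joint torques, N m; "tool_pos": TCP position; "tcp_rot": TCP orientation; "wrist_force": force on the tool from outside, world axes, zero at the start; "torque": the same for the moment, N m; "width": opening from 0.0 (shut) to 1.0 (fully open).
Only numpy, scipy, OpenCV 4.12 (cv2) and the standard library are available. Lean on these libraries where they do the work, as an engineer would, in place of code of your own. Each camera call takes 0.05 s, during which the arm holds its last target.

TASK

Load the carrier for the courier: stand the closed specimens from the front of the bench - two screw-cap tubes and two lidded cups - upright, each in a well that fits it, setting them down rather than dropping them; then swing the carrying handle up until it stands upright. The strip canister, the dropper bottle and the empty cup without a lid are not for the courier: leave them standing where they are.

Things in the scene. Friction and masses are not known exactly. Their poses are not given: they have to be found in the camera images.
- carrier: Fixed low specimen carrier, white with a grey insert, 106 x 304 mm and 40 mm high; origin: centre of its underside; its y axis runs along the row of wells, z up. Four round wells, open at the top (z = 40), centred on x = 0. From its -y end: two equal cup wells at y = -101 and y = -15, 78 mm wide; two equal tube wells at y = 57 and y = 115, 50 mm wide; all floors at z = 6 (all mm). The handle turns about the line x = 0, z = 26 along y.
- handle (a joint): Angle of the carrying handle: 0 = upright over the wells (a stop; it goes no further), positive = folded down towards the carrier's -x side (the robot), at most 1.15 rad. Two flat arms at the ends of the carrier and a cross bar 125 mm from the pivot line. The pivot is stiff: it stays wherever it is left; about 2 N at the bar moves it. Upright, the bar is over the row of wells and leaves no room to load them.
- handle_grip (a point): Middle of the handle's cross bar (on the bar's axis, 125 mm from the pivot line), where it has a ribbed black sleeve 16 mm thick and 120 mm long; the bar runs along the carrier's y and may turn between the fingers.
- tube_1: Clear 50 ml tube with a blue screw cap and a flat foot, 34 mm across, 113 mm tall, standing at the front of the bench; origin: centre of its underside, z up. Either tube may go in either tube well.
- tube_2: A second tube just like tube_1: 34 mm across, 113 mm tall, standing; origin: centre of its underside, z up.
- cup_1: Specimen cup closed with a wide red screw lid, 62 mm across at the lid, 69 mm tall, standing; the body narrows downwards; origin: centre of its underside, z up. Either cup may go in either cup well.
- cup_2: A second lidded cup just like cup_1: 62 mm across, 69 mm tall, standing; origin: centre of its underside, z up.
- strip_canister: Look-alike of the tubes, stays: white reagent strip canister with a flip cap that has a thumb tab and a band of coloured squares, 37 mm across (42 over the tab), 113 mm tall; origin: centre of its underside, z up.
- dropper_bottle: Look-alike of the tubes, stays: brown bottle with shoulders and a pointed black dropper cap, 37 mm across, 113 mm tall; origin: centre of its underside, z up.
- empty_cup: Look-alike of the cups, stays: an unused, empty white cup without a lid, open at the top, 58 mm across the rim, 60 mm tall; origin: centre of its underside, z up.

How it is judged:
At the end, for the whole second after the job is handed in: Each tube in a tube well of its own and each cup in a cup well, at rest: centred within 12 mm each way, foot within 5 mm of the floor, tilt under 0.2 rad; handle still, within 0.2 rad of upright; strip canister, dropper bottle and empty cup upright within 40 mm of their starts (((x of cup_1 in the frame of carrier between -0.012 and 0.012 m and y of cup_1 in the frame of carrier between -0.113 and -0.089 m and z of cup_1 in the frame of carrier between 0.001 and 0.011 m and x of cup_2 in the frame of carrier between -0.012 and 0.012 m and y of cup_2 in the frame of carrier between -0.027 and -0.003 m and z of cup_2 in the frame of carrier between 0.001 and 0.011 m) or (x of cup_1 in the frame of carrier between -0.012 and 0.012 m and y of cup_1 in the frame of carrier between -0.027 and -0.003 m and z of cup_1 in the frame of carrier between 0.001 and 0.011 m and x of cup_2 in the frame of carrier between -0.012 and 0.012 m and y of cup_2 in the frame of carrier between -0.113 and -0.089 m and z of cup_2 in the frame of carrier between 0.001 and 0.011 m)) and ((x of tube_1 in the frame of carrier between -0.012 and 0.012 m and y of tube_1 in the frame of carrier between 0.045 and 0.069 m and z of tube_1 in the frame of carrier between 0.001 and 0.011 m and x of tube_2 in the frame of carrier between -0.012 and 0.012 m and y of tube_2 in the frame of carrier between 0.103 and 0.127 m and z of tube_2 in the frame of carrier between 0.001 and 0.011 m) or (x of tube_1 in the frame of carrier between -0.012 and 0.012 m and y of tube_1 in the frame of carrier between 0.103 and 0.127 m and z of tube_1 in the frame of carrier between 0.001 and 0.011 m and x of tube_2 in the frame of carrier between -0.012 and 0.012 m and y of tube_2 in the frame of carrier between 0.045 and 0.069 m and z of tube_2 in the frame of carrier between 0.001 and 0.011 m)) and angle between each of tube_1, tube_2, cup_1, cup_2, strip_canister, dropper_bottle, empty_cup's own z axis and vertical below 0.2 rad and linear speed of each of tube_1, tube_2, cup_1, cup_2 below 0.02 m/s and value of joint handle below 0.2 rad and velocity of joint handle between -0.05 and 0.05 rad/s and distance of each of strip_canister, dropper_bottle, empty_cup from where it was at the start of the episode below 0.04 m); the robot touches nothing.
It fails at once if a look-alike that stays (strip canister, dropper bottle, empty cup) is pushed away or knocked over (distance of any of strip_canister, dropper_bottle, empty_cup from where it was at the start of the episode above 0.06 m or angle between any of strip_canister, dropper_bottle, empty_cup's own z axis and vertical above 0.6 rad).
It fails at once if a specimen is dropped (falls more than about 3 cm, reaching 0.8 m/s out of the fingers) ((linear speed of tube_1 above 0.8 m/s and contact force between tube_1 and the fingers below 0.05 N) or (linear speed of tube_2 above 0.8 m/s and contact force between tube_2 and the fingers below 0.05 N) or (linear speed of cup_1 above 0.8 m/s and contact force between cup_1 and the fingers below 0.05 N) or (linear speed of cup_2 above 0.8 m/s and contact force between cup_2 and the fingers below 0.05 N)).
It also fails if it takes over 134 s, if anything falls off the work surface, if the arm or the gripper's body presses on something with over 40 N, if the wrist force passes 120 N, or if a joint passes its speed limit or range.

## Working session

There is one attempt and no reset: what is moved stays moved. The work goes in short steps, Python scripts to look and compute and a tool call to move; the robot and the scene stay as the last step left them, time stands still between calls to the robot, and variables do not carry over. Pictures are saved under pics/ and viewed, and the job is handed in when it is done.

Besides the shell and the picture viewer there is one more tool, called after "Request:" as name([rows], argument=value, ...), one row to a line, values as JSON. servo_tool: Moves the arm, as the interface text tells. Its arguments: {"type":"object","properties":{"plan":{"type":"array"},"claw":{"type":"number"},"grip_force":{"type":"number"}},"required":["plan"]}

```bash
mkdir -p pics && python3 - <<'E'
from workcell import bot, viewer
import cv2
for n in("side","top"):
    c=viewer.read_camera(n); cv2.imwrite(f"pics/{n}0.png",c["color"][:,:,::-1]); print(n,c["fx"],c["fy"],c["cx"],c["cy"],c["eye"],c["rotation"])
print(bot.read_state())
E
```

```text
side 463.48096062285606 463.48096062285606 283.76085846785463 208.60981981886283 [ 0.44751262 -1.03309233  0.74823744] [-2.15362985  0.05519543 -0.02094296]
top 531.2707682342143 531.2707682342143 282.5599952777022 209.41229105523303 [ 0.31834579 -0.09036596  1.48355443] [-2.1630052   2.17070339 -0.15041041]
{'time': 0.1, 'q': array([-1.31389119e+00,  2.64688337e-01,  1.60527238e+00,  1.83730976e-05,
        1.27373683e+00, -3.68958784e-02]), 'joint_vel': array([ 0.00036496, -0.00290087, -0.0033005 ,  0.00078005, -0.00092793,
       -0.00212209]), 'joint_torque': array([ 2.30299638e-04, -5.16706824e+01, -3.68592095e+01, -5.75837430e-05,
        6.28602007e-03, -2.85407486e-05]), 'tool_pos': array([ 0.19530629, -0.64540675,  0.23006059]), 'tcp_rot': array([-3.10568584e+00, -4.59528600e-01,  3.35336744e-04]), 'wrist_force': array([ 0.02723883, -0.65335759, -0.19518409]), 'torque': array([0.04857551, 0.01526972, 0.01392528]), 'width': 0.9974738707355929}
```

View pics/side0.png

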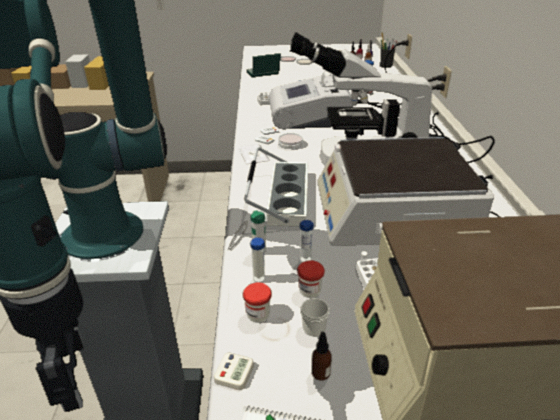

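View pics/top0.png

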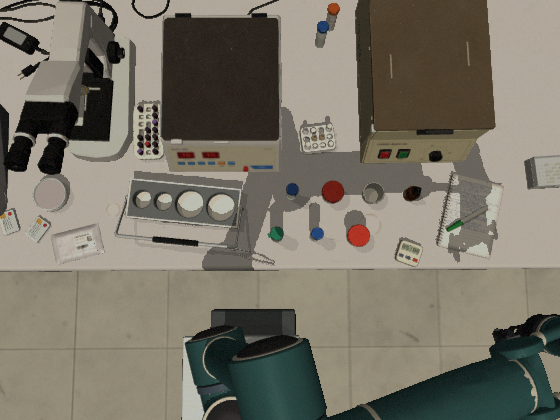

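```bash
cat > h.py <<'E'
import numpy as np, cv2
from scipy.spatial.transform import Rotation as R
from workcell import bot, viewer
def cam(n):
    c=viewer.read_camera(n); c['R']=R.from_rotvec(c['rotation']).as_matrix(); return c
def on_z(c,u,v,z):
    d=c['R']@np.array([(u-c['cx'])/c['fx'],(v-c['cy'])/c['fy'],1.]); e=np.array(c['eye']); return e+d*(z-e[2])/d[2]
def proj(c,p):
    q=c['R'].T@(np.array(p)-c['eye']); return np.array([c['cx']+c['fx']*q[0]/q[2],c['cy']+c['fy']*q[1]/q[2]])
def crop(c,u0,v0,u1,v1,s,name):
    cv2.imwrite('pics/'+name,cv2.resize(c['color'][v0:v1,u0:u1,::-1],None,fx=s,fy=s,interpolation=cv2.INTER_CUBIC))
E
python3 - <<'E'
from h import *
c=cam('top'); crop(c,250,165,440,265,4,'t1.png'); crop(c,105,160,285,280,4,'t2.png')
s=cam('side'); crop(s,225,195,365,395,3,'s1.png')
E
```

```text
(no output)
```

View pics/t1.png

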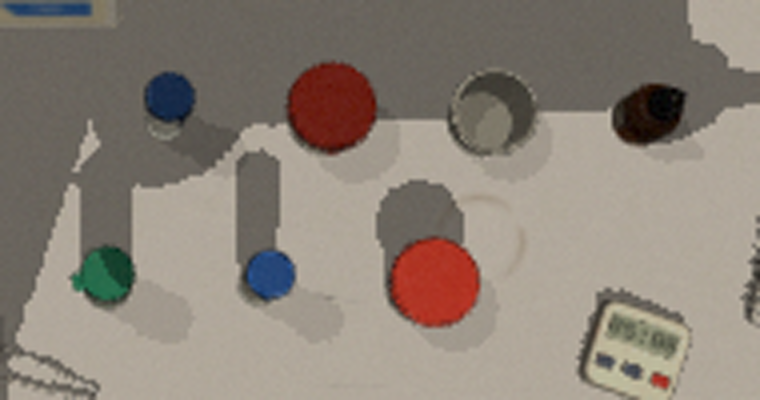

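View pics/t2.png

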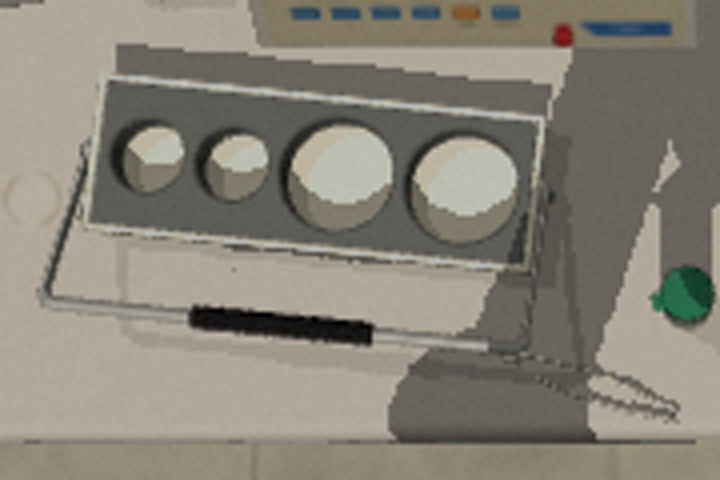

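View pics/s1.png

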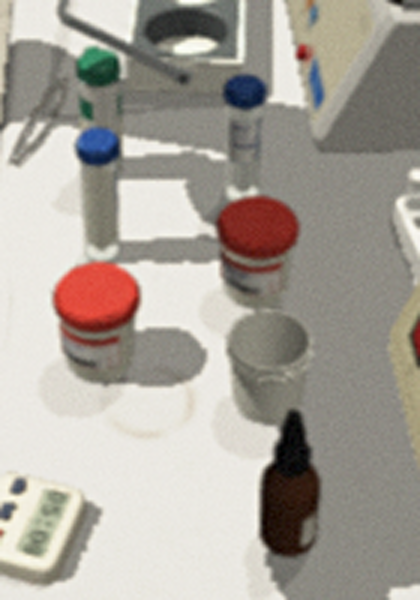

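```bash
cat > m.py <<'E'
from h import *
def blob(c,pt,z,tol=None,r=14):
    hsv=cv2.cvtColor(c['color'],cv2.COLOR_RGB2HSV); H,S,V=[hsv[...,i].astype(int) for i in range(3)]
    h0=H[pt[1],pt[0]]
    m=((np.minimum(abs(H-h0),180-abs(H-h0))<10)&(S>110)).astype(np.uint8)
    n,l,st,ce=cv2.connectedComponentsWithStats(m); k=l[pt[1],pt[0]]
    return st[k],ce[k]
if __name__=='__main__':
    c=cam('top'); s=cam('side')
    for nm,p,z in [('tubeA far',(292,190),.113),('tubeB near',(317,234),.113),('cupA far',(333,190),.069),('cupB near',(358,236),.069),('green',(276,234),.113)]:
        st,ce=blob(c,p,z); w=on_z(c,*ce,z); print(nm,st,ce.round(1),w.round(4),'side px',proj(s,w).round(1), 'foot',proj(s,[w[0],w[1],0]).round(1))
    for nm,u,v,z in [('ecup',250+493/4,165+110/4,.06)]: print(nm,on_z(c,u,v,z).round(4))
    for nm,u,v,z in [('drop tip',250+667/4,165+103/4,.11)]: print(nm,on_z(c,u,v,z).round(4))
    P=[]
    for u,v in [(107,77),(545,120),(527,270),(90,228)]:
        w=on_z(c,105+u/4,160+v/4,.04);P.append(w);print('corner',w.round(4))
    P=np.array(P);o=P.mean(0); yv=(P[0]+P[3]-P[1]-P[2]); yv[2]=0;print(np.linalg.norm(yv)/2, np.linalg.norm(P[0]+P[1]-P[2]-P[3])/2);yv/=np.linalg.norm(yv); xv=np.array([yv[1],-yv[0],0])
    print('carrier',o,'yaw',np.degrees(np.arctan2(-yv[0],yv[1])))
    vis=c['color'].copy()
    for y,r in [(-.101,.039),(-.015,.039),(.057,.025),(.115,.025)]:
        w=o+yv*y; w[2]=.04; print('well',y,w.round(4))
        for a in np.linspace(0,6.283,60): 
            q=proj(c,w+r*np.array([np.cos(a),np.sin(a),0])); vis[int(round(q[1])),int(round(q[0]))]=(255,0,0)
    cv2.imwrite('pics/vis1.png',cv2.resize(vis[160:280,105:285,::-1],None,fx=4,fy=4,interpolation=cv2.INTER_NEAREST))
    for u,v in [(190,315),(371,334),(281,325)]:
        for z in (.05,.08,.1): print('grip',on_z(c,105+u/4,160+v/4,z).round(4))
E
python3 m.py
```

```text
tubeA far [287 183  11  12 102] [292.  188.8] [ 0.5397 -0.1396  0.113 ] side px [306.3 223.7] foot [305.3 260.5]
tubeB near [312 228  11  12 104] [317.1 233.2] [ 0.4231 -0.2036  0.113 ] side px [257.  241.8] foot [258.8 279.6]
cupA far [322 181  22  22 382] [332.6 191.2] [ 0.5401 -0.2505  0.069 ] side px [310.4 268.6] foot [309.7 291.5]
cupB near [347 224  23  23 396] [358.2 235.1] [ 0.421  -0.3174  0.069 ] side px [256.8 291.8] foot [258.  315.1]
green [268 227  15  13 137] [276.  233.1] [ 0.4239 -0.0974  0.113 ] side px [257.4 215.2] foot [259.  251.6]
ecup [ 0.5376 -0.3622  0.06  ]
drop tip [ 0.5343 -0.4675  0.11  ]
corner [0.5787 0.2976 0.04  ]
corner [ 0.5483 -0.0026  0.04  ]
corner [0.445  0.0091 0.04  ]
corner [0.4746 0.306  0.04  ]
0.3000188397904031 0.1041917215003413
carrier [0.51166045 0.15252314 0.04      ] yaw -5.735769408331214
well -0.101 [0.5016 0.052  0.04  ]
well -0.015 [0.5102 0.1376 0.04  ]
well 0.057 [0.5174 0.2092 0.04  ]
well 0.115 [0.5232 0.2669 0.04  ]
grip [0.4145 0.2345 0.05  ]
grip [0.4125 0.2277 0.08  ]
grip [0.4111 0.2232 0.1   ]
grip [0.4013 0.113  0.05  ]
grip [0.3996 0.1087 0.08  ]
grip [0.3984 0.1059 0.1   ]
grip [0.4076 0.1734 0.05  ]
grip [0.4057 0.1679 0.08  ]
grip [0.4044 0.1642 0.1   ]
```

View pics/vis1.png

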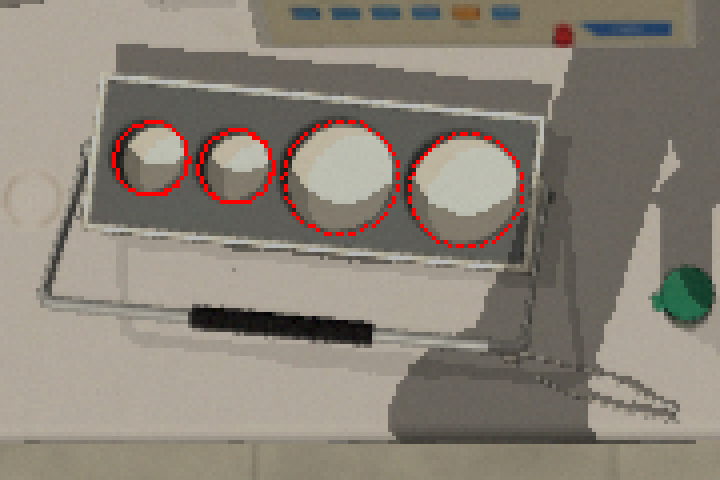

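```bash
cat > g.py <<'E'
import sys
from h import *
def go(*ps,yaw=-5.74):
    s=bot.read_state(); R0=R.from_rotvec(s['tcp_rot']); a=np.radians(yaw)
    y=np.array([np.cos(a),np.sin(a),0]); z=np.array([0,0,-1.]); Rd=R.from_matrix(np.c_[np.cross(y,z),y,z])
    print('t',round(s['time'],2),'pos',s['tool_pos'].round(4),'F',s['wrist_force'].round(1),'w',round(s['width'],3))
    for p in ps: print(p,'->',(R0.inv().apply(np.array(p)-s['tool_pos'])*100).round(2),np.degrees((R0.inv()*Rd).as_rotvec()).round(1))
if __name__=='__main__':
    a=[float(v) for v in sys.argv[1:]]; go(*[a[i:i+3] for i in range(0,len(a),3)])
E
python3 g.py .421 -.3174 .20 .421 -.3174 .12
```

```text
t 0.3 pos [ 0.1954 -0.6458  0.2308] F [0.8 0.4 0.9] w 1.001
[0.421, -0.3174, 0.2] -> [ 31.1 -24.9   3.1] [ -0.   -0.  -67.4]
[0.421, -0.3174, 0.12] -> [ 31.1  -24.89  11.1 ] [ -0.   -0.  -67.4]
```

Request:
servo_tool([
  [[2,-1.6,0,0,0,-5],[4.4,-3.6,0,0,0,-10],[6.8,-5.4,0,0,0,-15],[9.2,-7.3,0,0,0,-20],[11.6,-9.2,0,0,0,-25],[14,-11.2,0,0,0,-30],[16.4,-13,0,0,0,-35],[18.8,-15,0,0,0,-40],[21.2,-17,0,0,0,-45],[23.6,-18.9,0.5,0,0,-51],[26,-20.8,1,0,0,-56],[28.3,-22.6,2,0,0,-61],[30,-24,2.5,0,0,-65],[31.1,-24.9,3.1,0,0,-67.4],[31.1,-24.9,3.1,0,0,-67.4],[31.1,-24.9,3.1,0,0,-67.4]],
], claw=8.54)

```text
time: 1.63
tool_pos: [0.421, -0.3168, 0.1997]
tcp_rot: [-2.328, -2.107, 0.0]
wrist_force: [-0.5, 0.0, -0.7]
width: 1.0
```

```bash
python3 g.py .421 -.3174 .037
```

```text
t 1.63 pos [ 0.421  -0.3168  0.1997] F [-0.5  0.  -0.7] w 1.0
[0.421, -0.3174, 0.037] -> [-0.08  0.02 16.27] [-0.1 -0.   0. ]
```

Request:
servo_tool([
  [[0,0,2,0,0,0],[0,0,4.5,0,0,0],[-0.1,0,7,0,0,0],[-0.1,0,9.5,0,0,0],[-0.1,0,12,0,0,0],[-0.1,0,14,0,0,0],[-0.1,0,15.5,0,0,0],[-0.1,0,16.3,0,0,0],[-0.1,0,16.3,0,0,0]],
])

```text
time: 2.38
tool_pos: [0.4191, -0.3176, 0.0351]
tcp_rot: [-2.328, -2.103, 0.001]
wrist_force: [-0.8, -0.1, -0.2]
width: 0.997
```

```bash
python3 - <<'E'
from h import *
s=cam('side'); crop(s,190,200,390,350,4,'s2.png')
E
python3 g.py .421 -.3174 .037
```

```text
t 2.43 pos [ 0.42   -0.3181  0.0364] F [ 0.  -0.4  0.1] w 0.998
[0.421, -0.3174, 0.037] -> [ 0.08  0.09 -0.06] [-0.1 -0.1 -0.1]
```

View pics/s2.png

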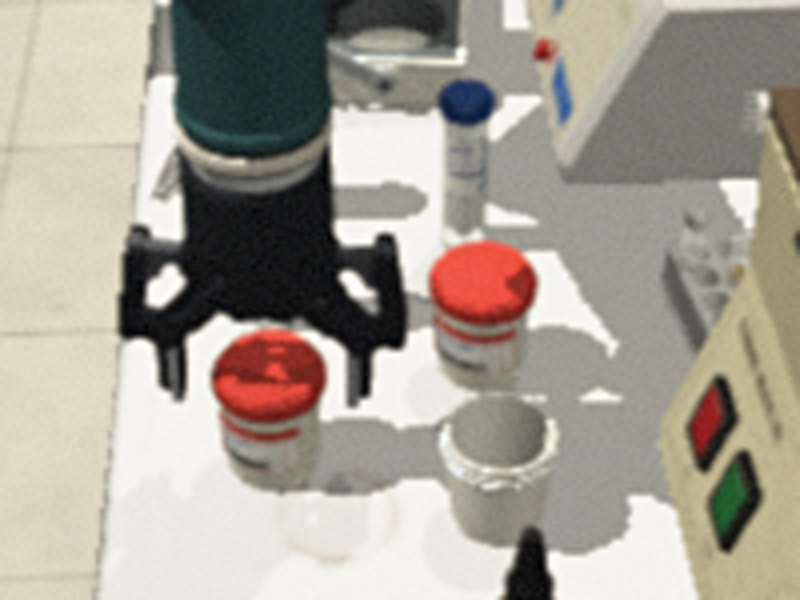

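Request:
servo_tool([
  [[0,0,0,0,0,0],[0,0,0,0,0,0],[0,0,0,0,0,0],[0,0,0,0,0,0],[0,0,0,0,0,0],[0,0,0,0,0,0]],
], claw=5, grip_force=45)

```text
time: 2.93
tool_pos: [0.421, -0.3193, 0.0384]
tcp_rot: [2.33, 2.106, -0.001]
wrist_force: [-1.0, 0.7, 5.8]
width: 0.693
```

Request:
servo_tool([
  [[0,0,0,0,0,0],[0,0,-0.5,0,0,0],[0,0,-1.5,0,0,0],[0,0,-2.5,0,0,0],[0,0,-2.5,0,0,0]],
])

```text
time: 3.35
tool_pos: [0.4227, -0.3206, 0.0663]
tcp_rot: [2.327, 2.103, 0.0]
wrist_force: [-0.2, -0.8, 0.9]
width: 0.691
```

```bash
python3 - <<'E'
from h import *
s=cam('side'); crop(s,190,200,390,350,4,'s3.png')
E
python3 g.py .5102 .1376 .26 .5102 .1376 .043
```

```text
t 3.4 pos [ 0.4224 -0.3203  0.0655] F [-0.7  0.4 -0.6] w 0.691
[0.5102, 0.1376, 0.26] -> [ 46.38   4.2  -19.58] [ 0.2  0.2 -0. ]
[0.5102, 0.1376, 0.043] -> [46.45  4.13  2.12] [ 0.2  0.2 -0. ]
```

View pics/s3.png

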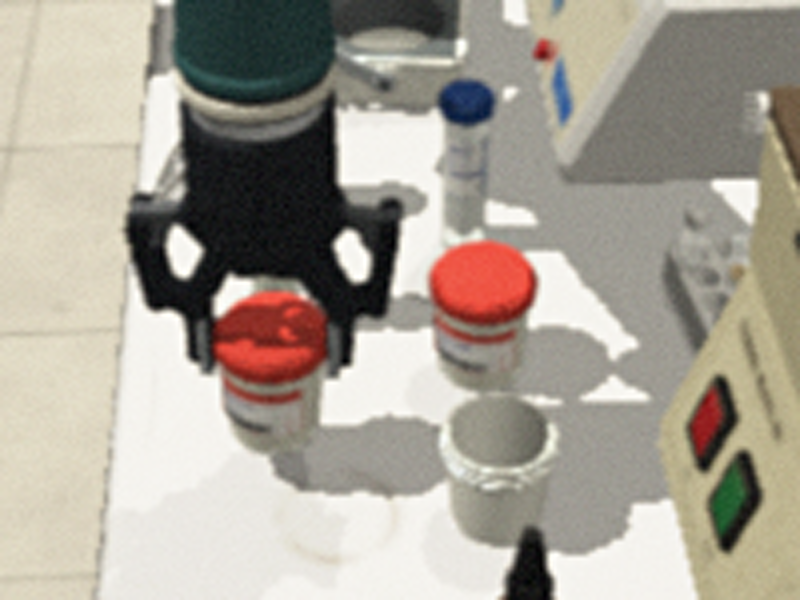

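Request:
servo_tool([
  [[0,0,-2,0,0,0],[0,0,-5,0,0,0],[0,0,-8.5,0.1,0.1,0],[1,0,-12,0.1,0.1,0],[3,0.2,-14,0.1,0.1,0],[6,0.5,-15.5,0.1,0.1,0],[9,0.8,-16,0.2,0.2,0],[12.3,1.1,-16,0.2,0.2,0],[15.6,1.4,-16,0.2,0.2,0],[18.9,1.7,-16,0.2,0.2,0],[22.2,2,-16,0.2,0.2,0],[25.5,2.3,-16,0.2,0.2,0],[28.8,2.6,-16,0.2,0.2,0],[32.1,2.9,-16,0.2,0.2,0],[35.4,3.2,-16,0.2,0.2,0],[38.7,3.5,-16,0.2,0.2,0],[42,3.8,-16,0.2,0.2,0],[44.7,4.1,-16,0.2,0.2,0],[46.2,4.2,-16,0.2,0.2,0],[46.2,4.2,-16,0.2,0.2,0]],
])

```text
time: 5.07
tool_pos: [0.5102, 0.1386, 0.2239]
tcp_rot: [-2.326, -2.11, -0.002]
wrist_force: [0.4, -0.0, -0.7]
width: 0.698
```

```bash
python3 g.py .5102 .1357 .09 .5102 .1357 .046; python3 - <<'E'
from h import *
s=cam('side'); crop(s,220,100,340,240,4,'s4.png')
E
```

```text
t 5.07 pos [0.5102 0.1386 0.2239] F [ 0.4 -0.  -0.7] w 0.698
[0.5102, 0.1357, 0.09] -> [-0.31  0.03 13.39] [-0.  -0.1  0.2]
[0.5102, 0.1357, 0.046] -> [-0.32  0.03 17.79] [-0.  -0.1  0.2]
```

View pics/s4.png

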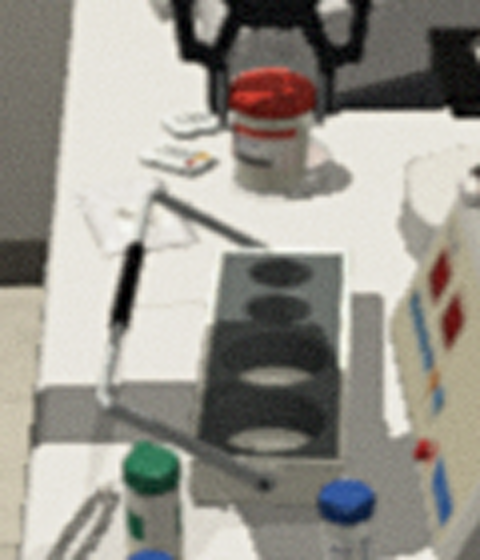

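Request:
servo_tool([
  [[-0.1,0,2,0,0,0],[-0.2,0,5,0,0,0],[-0.3,0,8,0,0,0.1],[-0.3,0,11,0,0,0.2],[-0.3,0,13.5,0,0,0.2],[-0.3,0,15.5,0,0,0.2],[-0.3,0,17,0,0,0.2],[-0.3,0,17.5,0,0,0.2],[-0.3,0,17.5,0,0,0.2]],
])

```text
time: 5.87
tool_pos: [0.5078, 0.1326, 0.0472]
tcp_rot: [-2.33, -2.103, 0.006]
wrist_force: [-0.0, -0.3, 0.8]
width: 0.7
```

```bash
python3 g.py .5102 .1357 .046; python3 - <<'E'
from h import *
s=cam('side'); crop(s,220,100,340,240,4,'s5.png')
s=cam('top'); crop(s,105,160,285,280,4,'t5.png')
E
```

```text
t 5.87 pos [0.5078 0.1326 0.0472] F [-0.  -0.3  0.8] w 0.7
[0.5102, 0.1357, 0.046] -> [0.34 0.21 0.12] [-0.3  0.1 -0.1]
```

View pics/s5.png

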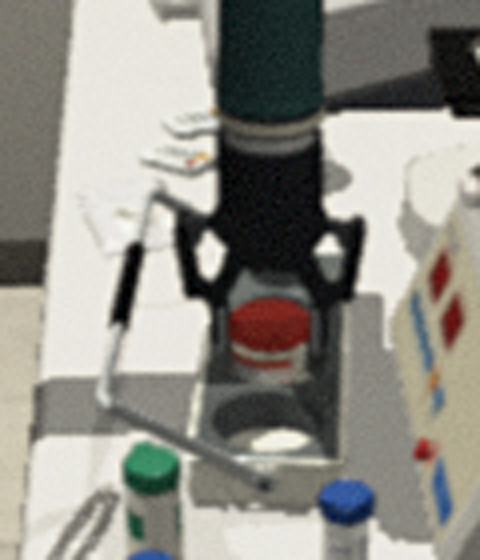

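View pics/t5.png

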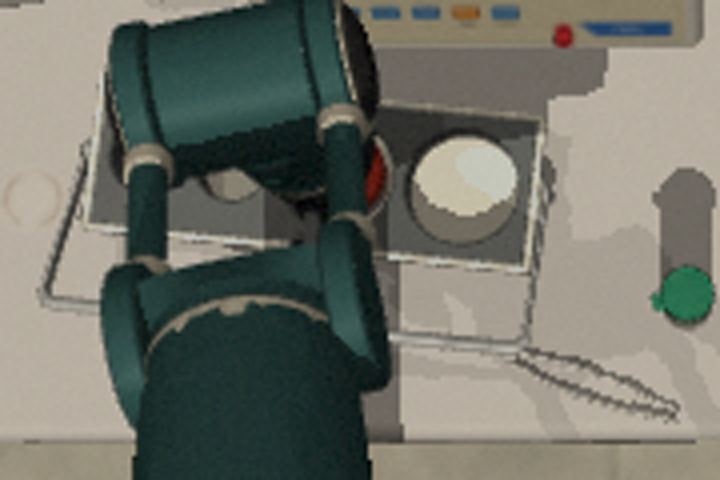

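Request:
servo_tool([
  [[0.15,0.1,0,0,0,0],[0.3,0.2,0.1,0,0,0],[0.3,0.2,0.3,0,0,0],[0.3,0.2,0.4,0,0,0],[0.3,0.2,0.5,0,0,0],[0.3,0.2,0.5,0,0,0]],
])

```text
time: 6.47
tool_pos: [0.5123, 0.1363, 0.0445]
tcp_rot: [-2.331, -2.106, -0.0]
wrist_force: [0.2, 0.4, -0.4]
width: 0.689
```

Request:
servo_tool([
  [[0,0,0.1,0,0,0],[0,0,0.2,0,0,0],[0,0,0.3,0,0,0],[0,0,0.3,0,0,0]],
])

```text
time: 6.8
tool_pos: [0.5124, 0.1366, 0.0443]
tcp_rot: [-2.331, -2.105, 0.0]
wrist_force: [-9.2, -0.8, 19.5]
width: 0.698
```

Request:
servo_tool([
  [[0,0,-0.2,0,0,0],[0,0,-0.2,0,0,0],[0,0,-0.2,0,0,0],[0,0,-0.2,0,0,0],[0,0,-0.2,0,0,0],[0,0,-0.2,0,0,0]],
], claw=8.54)

```text
time: 7.3
tool_pos: [0.5121, 0.1365, 0.0458]
tcp_rot: [-2.331, -2.105, 0.002]
wrist_force: [0.3, -0.7, -0.5]
width: 1.001
```

Request:
servo_tool([
  [[0,0,-1,0,0,0],[0,0,-3.5,0,0,0],[0,0,-7,0,0,0],[0,0,-11,0,0,0],[0,0,-14.5,0,0,0],[0,0,-16,0,0,0],[0,0,-16,0,0,0]],
])

```text
time: 7.88
tool_pos: [0.5158, 0.1372, 0.2124]
tcp_rot: [2.328, 2.103, 0.013]
wrist_force: [0.4, -0.2, 0.1]
width: 1.001
```

```bash
python3 g.py .5401 -.2505 .2 ; python3 - <<'E'
from h import *
s=cam('side'); crop(s,220,100,340,240,4,'s6.png')
E
```

```text
t 7.88 pos [0.5158 0.1372 0.2124] F [ 0.4 -0.2  0.1] w 1.001
[0.5401, -0.2505, 0.2] -> [-38.33   6.34   1.17] [ 0.5 -0.2 -0.1]
```

View pics/s6.png

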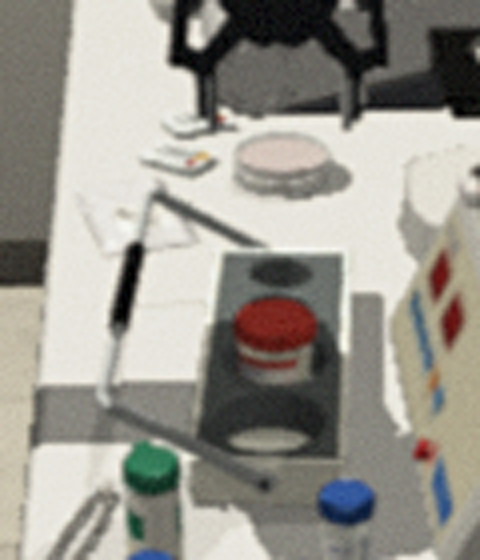

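```bash
python3 - <<'E'
from h import *
c=cam('top')
for u,v,z in [(165,168,0.02),(279,171,.02),(279,143,.2),(279,18,.2),(163,15,.2),(357,162,.02),(490,155,.02),(368,128,.25),(357,162,.0),(318,150,.03)]: print(u,v,z,on_z(c,u,v,z).round(3))
E
```

```text
165 168 0.02 [0.614 0.212 0.02 ]
279 171 0.02 [ 0.605 -0.107  0.02 ]
279 143 0.2 [ 0.64  -0.105  0.2  ]
279 18 0.2 [ 0.966 -0.106  0.2  ]
163 15 0.2 [0.973 0.188 0.2  ]
357 162 0.02 [ 0.631 -0.326  0.02 ]
490 155 0.02 [ 0.65  -0.704  0.02 ]
368 128 0.25 [ 0.664 -0.317  0.25 ]
357 162 0.0 [ 0.635 -0.329  0.   ]
318 150 0.03 [ 0.663 -0.216  0.03 ]
```

Request:
servo_tool([
  [[-2,0,0,0,0,0],[-5,0,0,0,0,0],[-8.4,0,0,0.2,0,0],[-11.8,0,0,0.3,0,0],[-15.2,0,0,0.5,-0.1,0],[-18.6,0,0,0.5,-0.2,0],[-22,0.5,0,0.5,-0.2,0],[-25.4,1.5,0,0.5,-0.2,0],[-28.8,2.7,0.5,0.5,-0.2,0],[-32,4,1,0.5,-0.2,0],[-35,5.2,1.2,0.5,-0.2,0],[-37,6,1.2,0.5,-0.2,0],[-38.3,6.3,1.2,0.5,-0.2,0],[-38.3,6.3,1.2,0.5,-0.2,0],[-38.3,6.3,1.2,0.5,-0.2,0]],
])

```text
time: 9.23
tool_pos: [0.5354, -0.2505, 0.1929]
tcp_rot: [-2.327, -2.099, 0.013]
wrist_force: [0.2, 0.0, -0.3]
width: 0.998
```

```bash
python3 g.py .5401 -.2505 .037
```

```text
t 9.23 pos [ 0.5354 -0.2505  0.1929] F [ 0.2  0.  -0.3] w 0.998
[0.5401, -0.2505, 0.037] -> [ 0.06  0.65 15.59] [-0.6  0.1 -0.1]
```

Request:
servo_tool([
  [[0,0.4,2,-0.5,0.1,0],[0,0.5,4.5,-0.6,0.1,0],[0,0.6,7,-0.6,0.1,0],[0,0.6,9,-0.6,0.1,0],[0,0.6,9,-0.6,0.1,0],[0,0.6,9,-0.6,0.1,0]],
])

```text
time: 9.73
tool_pos: [0.5387, -0.2489, 0.1014]
tcp_rot: [-2.327, -2.102, 0.002]
wrist_force: [0.6, 0.1, 0.0]
width: 0.998
```

```bash
python3 g.py .5401 -.2505 .037; python3 - <<'E'
from h import *
s=cam('side'); crop(s,220,190,390,330,4,'s7.png')
E
```

```text
t 9.73 pos [ 0.5387 -0.2489  0.1014] F [0.6 0.1 0. ] w 0.998
[0.5401, -0.2505, 0.037] -> [-0.17  0.19  6.44] [-0.3 -0.1 -0.1]
```

View pics/s7.png

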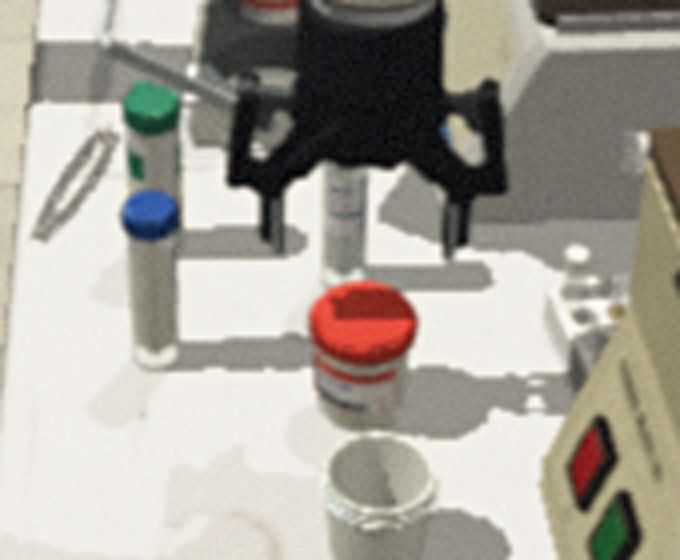

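Gripper is centred over the far cup with the machines clear. Descend and grip.

Request:
servo_tool([
  [[-0.1,0.1,1.5,-0.2,-0.1,0],[-0.2,0.2,3,-0.3,-0.1,0],[-0.2,0.2,4.7,-0.3,-0.1,0],[-0.2,0.2,6,-0.3,-0.1,0],[-0.2,0.2,6.4,-0.3,-0.1,0],[-0.2,0.2,6.4,-0.3,-0.1,0],[-0.2,0.2,6.4,-0.3,-0.1,0]],
])

```text
time: 10.37
tool_pos: [0.5425, -0.2521, 0.0401]
tcp_rot: [2.328, 2.103, 0.004]
wrist_force: [-0.0, -0.4, 0.5]
width: 1.002
```

Request:
servo_tool([
  [[0,0,0,0,0,0],[0,0,0,0,0,0],[0,0,0,0,0,0],[0,0,0,0,0,0],[0,0,0,0,0,0],[0,0,0,0,0,0],[0,0,0,0,0,0]],
], claw=5)

```text
time: 10.95
tool_pos: [0.5434, -0.2528, 0.042]
tcp_rot: [2.326, 2.102, 0.005]
wrist_force: [-1.5, 0.5, 4.8]
width: 0.693
```

```bash
python3 g.py .5401 -.2505 .2
```

```text
t 10.95 pos [ 0.5434 -0.2528  0.042 ] F [-1.5  0.5  4.8] w 0.693
[0.5401, -0.2505, 0.2] -> [  0.16  -0.25 -15.8 ] [ 0.4  0.1 -0.1]
```

Request:
servo_tool([
  [[0,0,-1,0,0,0],[0,0,-3,0.2,0,0],[0,0,-6,0.3,0,0],[0,-0.5,-9.5,0.4,0,0],[0,-1.5,-13,0.4,0.1,0],[0.5,-3,-16,0.4,0.1,0],[2,-4.5,-17.5,0.4,0.1,0],[4.5,-5.5,-18,0.4,0.1,0],[7.5,-6,-18,0.4,0.1,0],[10.8,-6.4,-18,0.4,0.1,0],[14.1,-6.7,-18,0.4,0.1,0],[17.4,-6.9,-18,0.4,0.1,0],[20.7,-7.1,-18,0.4,0.1,0],[24,-7.2,-18,0.4,0.1,0],[27,-7.2,-18,0.4,0.1,0],[29,-7.2,-18,0.4,0.1,0],[29.7,-7.2,-18,0.4,0.1,0],[29.7,-7.2,-18,0.4,0.1,0],[29.7,-7.2,-18,0.4,0.1,0]],
])

```text
time: 12.53
tool_pos: [0.5007, 0.0502, 0.2214]
tcp_rot: [2.33, 2.107, -0.001]
wrist_force: [0.1, 0.4, -0.8]
width: 0.69
```

```bash
python3 g.py .5016 .050 .055; python3 - <<'E'
from h import *
s=cam('side'); crop(s,220,100,340,240,4,'s8.png')
E
```

```text
t 12.53 pos [0.5007 0.0502 0.2214] F [ 0.1  0.4 -0.8] w 0.69
[0.5016, 0.05, 0.055] -> [1.000e-02 9.000e-02 1.664e+01] [ 0.   0.1 -0. ]
```

View pics/s8.png

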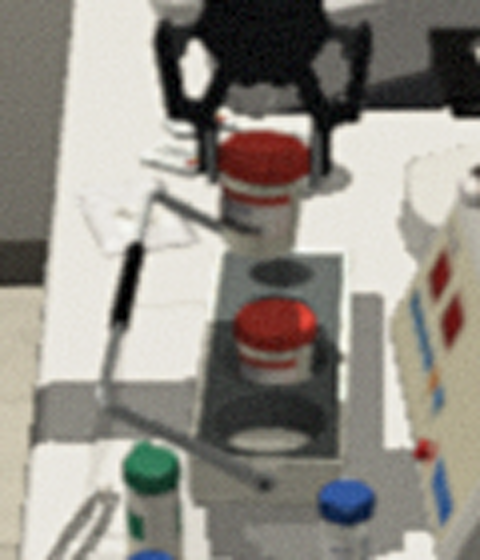

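Request:
servo_tool([
  [[0,0.1,2,0,0,0],[0,0.1,4.5,0,0,0],[0,0.1,7.5,0,0,0],[0,0.1,10.5,0,0,0],[0,0.1,13,0,0,0],[0,0.1,15,0,0,0],[0,0.1,16.2,0,0,0],[0,0.1,16.6,0,0,0],[0,0.1,16.6,0,0,0],[0,0.1,16.6,0,0,0]],
])

```text
time: 13.42
tool_pos: [0.5027, 0.0489, 0.0563]
tcp_rot: [2.331, 2.104, 0.001]
wrist_force: [0.8, -0.2, -0.4]
width: 0.692
```

```bash
python3 g.py .5016 .050 .049
```

```text
t 13.42 pos [0.5027 0.0489 0.0563] F [ 0.8 -0.2 -0.4] w 0.692
[0.5016, 0.05, 0.049] -> [ 0.09 -0.12  0.73] [ 0.1  0.  -0.1]
```

Request:
servo_tool([
  [[0.1,-0.1,0.2,0,0,0],[0.1,-0.1,0.4,0,0,0],[0.1,-0.1,0.6,0,0,0],[0.1,-0.1,0.7,0,0,0],[0.1,-0.1,0.8,0,0,0],[0.1,-0.1,0.8,0,0,0]],
])

```text
time: 13.92
tool_pos: [0.5019, 0.0501, 0.0483]
tcp_rot: [2.33, 2.104, 0.001]
wrist_force: [1.1, -0.4, -0.3]
width: 0.69
```

Request:
servo_tool([
  [[0,0,0.1,0,0,0],[0,0,0.2,0,0,0],[0,0,0.2,0,0,0]],
])

```text
time: 14.17
tool_pos: [0.502, 0.0503, 0.048]
tcp_rot: [2.331, 2.104, 0.001]
wrist_force: [-5.7, -0.1, 12.5]
width: 0.694
```

Contact with the floor at the expected height; release.

Request:
servo_tool([
  [[0,0,-0.1,0,0,0],[0,0,-0.1,0,0,0],[0,0,-0.1,0,0,0],[0,0,-0.1,0,0,0],[0,0,-0.1,0,0,0],[0,0,-0.1,0,0,0]],
], claw=8.54)

```text
time: 14.67
tool_pos: [0.5018, 0.0503, 0.0487]
tcp_rot: [2.331, 2.104, 0.0]
wrist_force: [-0.0, -0.3, 0.2]
width: 1.001
```

Request:
servo_tool([
  [[0,0,-1,0,0,0],[0,0,-3.5,0,0,0],[0,0,-7,0,0,0],[0,0,-11,0,0,0],[0,0,-14.5,0,0,0],[0,0,-15.5,0,0,0],[0,0,-15.5,0,0,0]],
], claw=6)

```text
time: 15.25
tool_pos: [0.5048, 0.0506, 0.209]
tcp_rot: [2.327, 2.1, 0.012]
wrist_force: [0.6, -0.0, 0.1]
width: 0.703
```

```bash
python3 g.py .5397 -.1396 .21; python3 - <<'E'
from h import *
s=cam('side'); crop(s,220,100,340,240,4,'s9.png')
E
```

```text
t 15.25 pos [0.5048 0.0506 0.209 ] F [ 0.6 -0.   0.1] w 0.703
[0.5397, -0.1396, 0.21] -> [-18.56   5.41  -0.06] [ 0.6 -0.  -0.1]
```

View pics/s9.png

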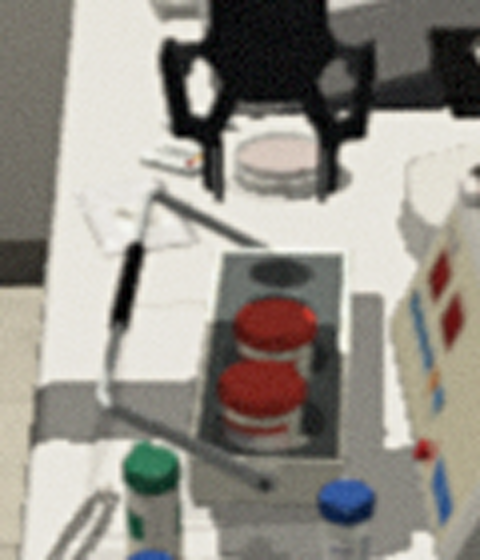

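Request:
servo_tool([
  [[-1.5,0,0,0.2,0,0],[-4,0.5,0,0.5,0,0],[-7,1.3,0,0.6,0,0],[-10,2.3,0,0.6,0,0],[-13,3.4,0,0.6,0,0],[-16,4.5,0,0.6,0,0],[-18,5.2,0,0.6,0,0],[-18.6,5.4,0,0.6,0,0],[-18.6,5.4,0,0.6,0,0],[-18.6,5.4,0,0.6,0,0]],
])

```text
time: 16.13
tool_pos: [0.5363, -0.1394, 0.2041]
tcp_rot: [-2.327, -2.099, 0.008]
wrist_force: [-0.7, -0.3, 0.5]
width: 0.698
```

```bash
python3 g.py .5397 -.1396 .13 .5397 -.1396 .073;  python3 - <<'E'
from h import *
s=cam('side'); crop(s,220,170,390,310,4,'s10.png')
s=cam('top'); crop(s,105,160,285,280,4,'t10.png')
E
```

```text
t 16.13 pos [ 0.5363 -0.1394  0.2041] F [-0.7 -0.3  0.5] w 0.698
[0.5397, -0.1396, 0.13] -> [-0.    0.4   7.41] [-0.5 -0.1 -0.2]
[0.5397, -0.1396, 0.073] -> [-1.000e-02  4.600e-01  1.311e+01] [-0.5 -0.1 -0.2]
```

View pics/s10.png

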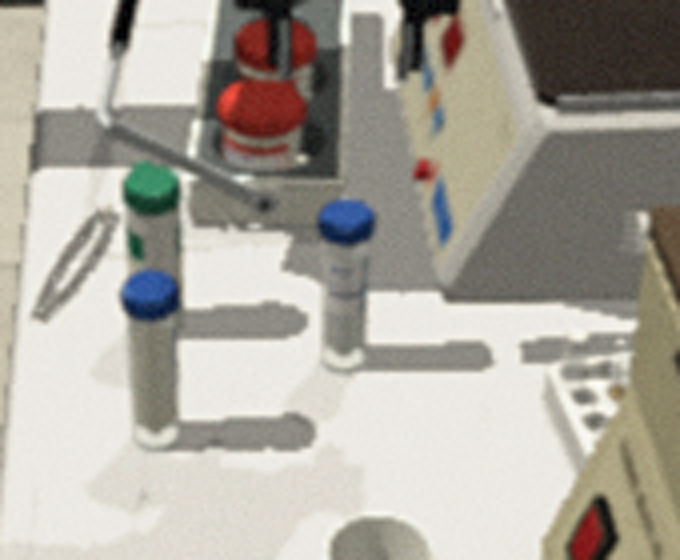

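View pics/t10.png

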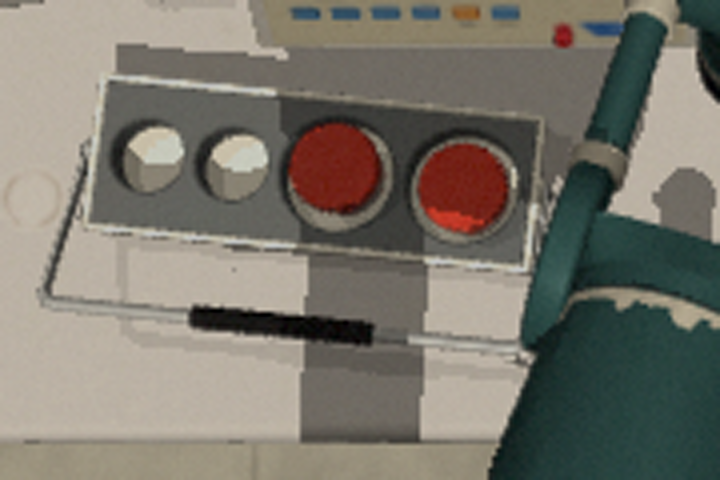

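```bash
python3 - <<'E'
from h import *
from m import blob
c=cam('top')
for p in [(188,202),(220,207)]:
    st,ce=blob(c,p,.075); w=on_z(c,*ce,.075); d=w-np.array([.51166,.15252,0]); print(st,w.round(4),'carrier',(d@[.995,-.1,0]).round(4),(d@[.1,.995,0]).round(4))
E
```

```text
[177 190  24  23 415] [0.5121 0.1363 0.075 ] carrier 0.002 -0.0161
[209 196  23  23 402] [0.498  0.0507 0.075 ] carrier -0.0035 -0.1026
```

Request:
servo_tool([
  [[0,0.3,1.5,-0.4,0,0],[0,0.4,3.5,-0.5,0,0],[0,0.4,5.5,-0.5,0,0],[0,0.4,7.5,-0.5,0,0],[0,0.4,7.5,-0.5,0,0],[0,0.4,7.5,-0.5,0,0]],
])

```text
time: 16.78
tool_pos: [0.5393, -0.1376, 0.1294]
tcp_rot: [-2.328, -2.107, -0.001]
wrist_force: [0.9, 0.1, 0.8]
width: 0.702
```

```bash
python3 g.py .5397 -.1396 .073;  python3 - <<'E'
from h import *
s=cam('side'); crop(s,220,150,390,290,4,'s11.png')
E
```

```text
t 16.78 pos [ 0.5393 -0.1376  0.1294] F [0.9 0.1 0.8] w 0.702
[0.5397, -0.1396, 0.073] -> [-0.2   0.06  5.64] [-0.  -0.1  0. ]
```

View pics/s11.png

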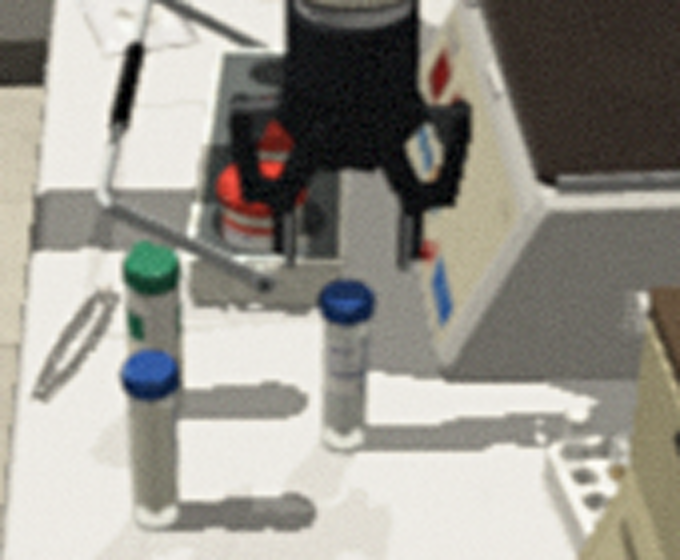

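Request:
servo_tool([
  [[-0.2,0,1.5,0,0,0],[-0.2,0,3,0,0,0],[-0.2,0,4.5,0,0,0],[-0.2,0,5.5,0,0,0],[-0.2,0,5.6,0,0,0],[-0.2,0,5.6,0,0,0]],
])

```text
time: 17.33
tool_pos: [0.5408, -0.14, 0.0754]
tcp_rot: [2.328, 2.107, 0.003]
wrist_force: [-0.6, -0.5, 0.1]
width: 0.702
```

Request:
servo_tool([
  [[0,0,0,0,0,0],[0,0,0,0,0,0],[0,0,0,0,0,0],[0,0,0,0,0,0],[0,0,0,0,0,0],[0,0,0,0,0,0],[0,0,0,0,0,0]],
], claw=2)

```text
time: 17.92
tool_pos: [0.5419, -0.1404, 0.077]
tcp_rot: [2.327, 2.106, 0.005]
wrist_force: [-0.7, -0.7, 5.7]
width: 0.379
```

Request:
servo_tool([
  [[0,0,-0.3,0,0,0],[0,0,-1,0,0,0],[0,0,-2.5,0,0,0],[0,0,-4,0,0,0],[0,0,-4,0,0,0]],
])

```text
time: 18.33
tool_pos: [0.5441, -0.1411, 0.1205]
tcp_rot: [2.323, 2.103, 0.01]
wrist_force: [0.5, -0.1, 1.4]
width: 0.378
```

```bash
python3 g.py .5232 .2669 .24;  python3 - <<'E'
from h import *
s=cam('side'); crop(s,220,150,390,290,4,'s12.png')
E
```

```text
t 18.33 pos [ 0.5441 -0.1411  0.1205] F [ 0.5 -0.1  1.4] w 0.378
[0.5232, 0.2669, 0.24] -> [ 40.38  -6.   -12.05] [0.6 0.  0. ]
```

View pics/s12.png

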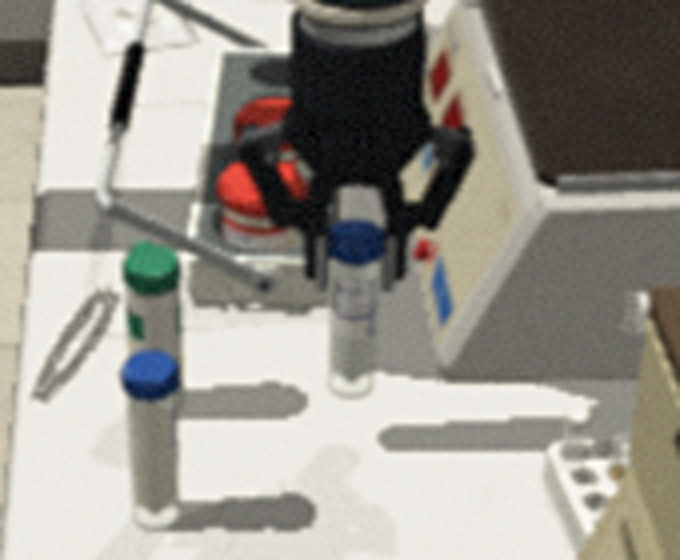

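Request:
servo_tool([
  [[0,0,-1.5,0,0,0],[0,-0.5,-4,0.2,0,0],[0,-1.2,-7,0.4,0,0],[0,-2.2,-10,0.6,0,0],[1.5,-3.3,-12,0.6,0,0],[4,-4.2,-12,0.6,0,0],[7.2,-5,-12,0.6,0,0],[10.5,-5.5,-12,0.6,0,0],[13.8,-5.8,-12,0.6,0,0],[17.1,-6,-12,0.6,0,0],[20.4,-6,-12,0.6,0,0],[23.7,-6,-12,0.6,0,0],[27,-6,-12,0.6,0,0],[30.3,-6,-12,0.6,0,0],[33.6,-6,-12,0.6,0,0],[36.6,-6,-12,0.6,0,0],[39,-6,-12,0.6,0,0],[40.4,-6,-12,0.6,0,0],[40.4,-6,-12,0.6,0,0],[40.4,-6,-12,0.6,0,0]],
])

```text
time: 20.05
tool_pos: [0.5223, 0.2671, 0.2373]
tcp_rot: [-2.327, -2.109, 0.005]
wrist_force: [0.4, -1.1, -1.4]
width: 0.38
```

```bash
python3 g.py .5232 .2669 .14 .5232 .2669 .085;  python3 - <<'E'
from h import *
s=cam('side'); crop(s,220,80,340,220,4,'s13.png')
s=cam('top'); crop(s,105,160,285,280,4,'t13.png')
E
```

```text
t 20.05 pos [0.5223 0.2671 0.2373] F [ 0.4 -1.1 -1.4] w 0.38
[0.5232, 0.2669, 0.14] -> [0.01 0.12 9.73] [-0.2  0.1  0.1]
[0.5232, 0.2669, 0.085] -> [ 0.02  0.14 15.23] [-0.2  0.1  0.1]
```

View pics/s13.png

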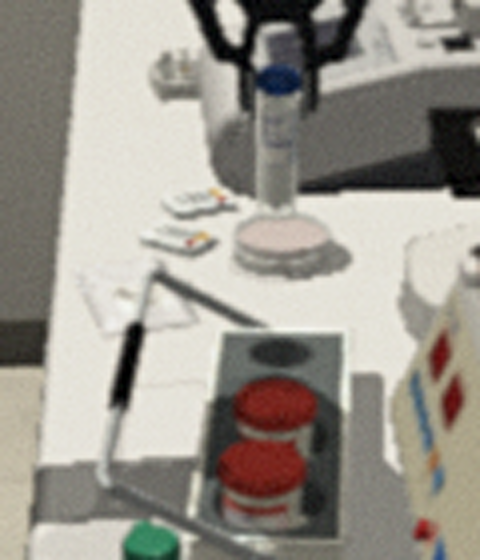

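View pics/t13.png

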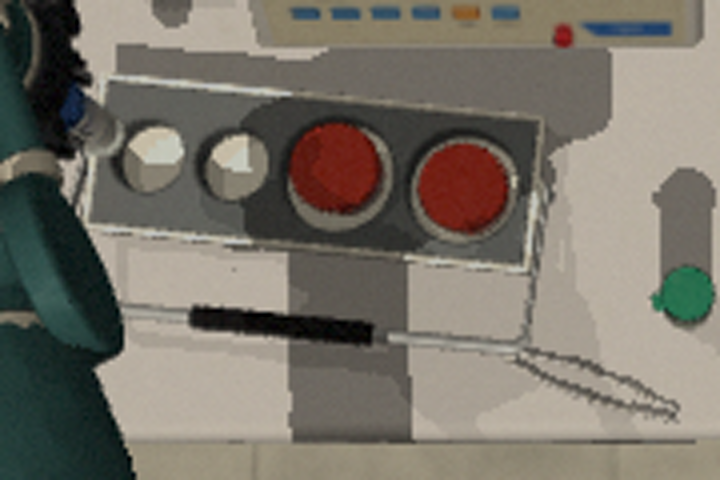

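Request:
servo_tool([
  [[0,0.1,1.5,-0.2,0.1,0],[0,0.1,3.5,-0.2,0.1,0],[0,0.1,6,-0.2,0.1,0],[0,0.1,8,-0.2,0.1,0],[0,0.1,9.5,-0.2,0.1,0],[0,0.1,10,-0.2,0.1,0],[0,0.1,10,-0.2,0.1,0],[0,0.1,10,-0.2,0.1,0]],
])

```text
time: 20.82
tool_pos: [0.5236, 0.265, 0.1383]
tcp_rot: [2.33, 2.105, 0.002]
wrist_force: [0.2, 0.5, -0.2]
width: 0.378
```

```bash
python3 g.py .5232 .2669 .084;  python3 - <<'E'
from h import *
s=cam('side'); crop(s,220,80,340,220,4,'s14.png')
print(proj(s,[.5232,.2669,.04]), proj(s,[.5232,.2669,.06]))
c=cam('top'); crop(c,105,160,285,280,4,'t14.png')
print((proj(c,[.5232,.2669,.06])-[105,160])*4)
E
```

```text
t 20.82 pos [0.5236 0.265  0.1383] F [ 0.2  0.5 -0.2] w 0.378
[0.5232, 0.2669, 0.084] -> [ 0.18 -0.07  5.43] [ 0.1  0.  -0.1]
[289.37275528 168.93968569] [289.3750588  163.36397414]
[142.44475302 152.90865569]
```

View pics/s14.png

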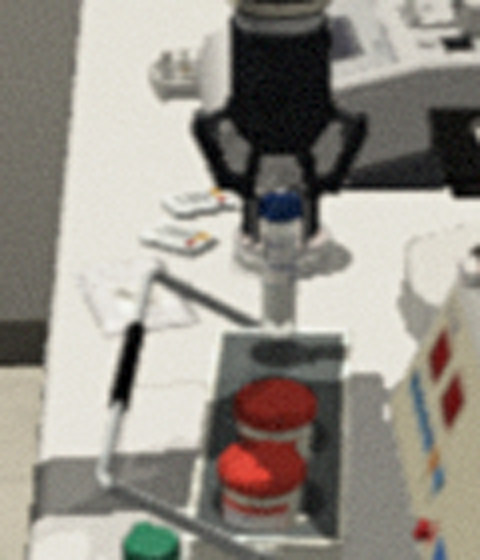

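View pics/t14.png

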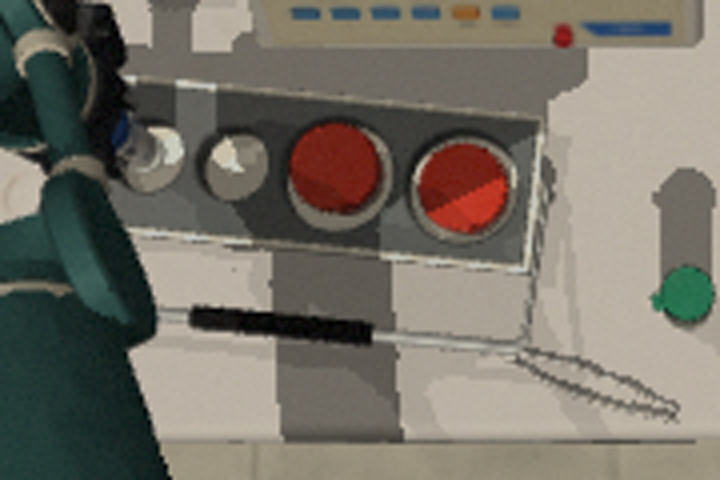

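Request:
servo_tool([
  [[0.1,0,1,0,0,0],[0.2,0,2.2,0,0,0],[0.2,0,3.4,0,0,0],[0.2,0,4.4,0,0,0],[0.2,0,4.9,0,0,0],[0.2,0,4.9,0,0,0],[0.2,0,4.9,0,0,0]],
])

```text
time: 21.5
tool_pos: [0.5242, 0.2677, 0.0895]
tcp_rot: [2.329, 2.106, 0.003]
wrist_force: [0.1, 0.4, -0.2]
width: 0.378
```

Request:
servo_tool([
  [[0,0,0.2,0,0,0],[0,0,0.4,0,0,0],[0,0,0.5,0,0,0],[0,0,0.6,0,0,0],[0,0,0.7,0,0,0],[0,0,0.7,0,0,0]],
])

```text
time: 22.0
tool_pos: [0.5245, 0.2678, 0.0831]
tcp_rot: [2.329, 2.106, 0.004]
wrist_force: [-1.6, -0.1, 2.4]
width: 0.377
```

Touching the floor (z 0.083 = 0.077 + 0.006). Release.

Request:
servo_tool([
  [[0,0,0,0,0,0],[0,0,0,0,0,0],[0,0,0,0,0,0],[0,0,0,0,0,0],[0,0,0,0,0,0]],
], claw=6)

```text
time: 22.42
tool_pos: [0.5245, 0.2678, 0.083]
tcp_rot: [2.329, 2.106, 0.003]
wrist_force: [0.1, 0.4, 0.2]
width: 0.706
```

Request:
servo_tool([
  [[0,0,-1,0,0,0],[0,0,-3,0,0,0],[0,0,-6,0,0,0],[0,0,-9,0,0,0],[0,0,-12,0,0,0],[0,0,-13.5,0,0,0],[0,0,-13.5,0,0,0]],
])

```text
time: 23.0
tool_pos: [0.527, 0.2691, 0.2244]
tcp_rot: [2.327, 2.104, 0.019]
wrist_force: [0.1, 0.6, 1.0]
width: 0.701
```

```bash
python3 g.py .4231 -.2036 .21;  python3 - <<'E'
from h import *
s=cam('side'); crop(s,220,80,340,220,4,'s15.png')
E
```

```text
t 23.0 pos [0.527  0.2691 0.2244] F [0.1 0.6 1. ] w 0.701
[0.4231, -0.2036, 0.21] -> [-48.08  -5.61   1.1 ] [ 0.6 -0.3 -0. ]
```

View pics/s15.png

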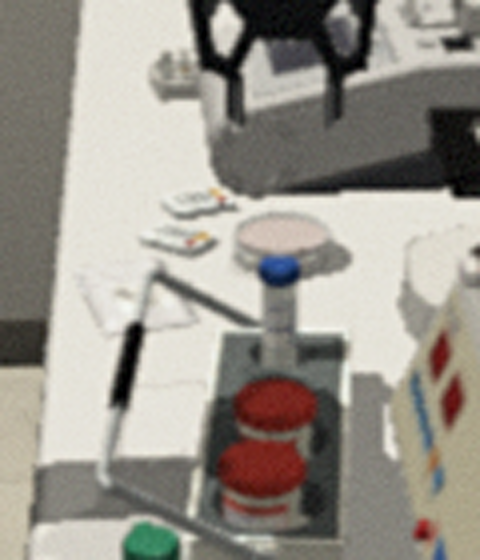

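Request:
servo_tool([
  [[-2,0,0,0.2,0,0],[-5,-0.4,0,0.4,-0.2,0],[-8.3,-0.9,0,0.6,-0.3,0],[-11.6,-1.3,0,0.6,-0.3,0],[-14.9,-1.7,0,0.6,-0.3,0],[-18.2,-2.1,0,0.6,-0.3,0],[-21.5,-2.5,0,0.6,-0.3,0],[-24.8,-2.9,0,0.6,-0.3,0],[-28.1,-3.3,0,0.6,-0.3,0],[-31.4,-3.7,0,0.6,-0.3,0],[-34.7,-4.1,0,0.6,-0.3,0],[-38,-4.5,0,0.6,-0.3,0],[-41.3,-4.9,0.3,0.6,-0.3,0],[-44.4,-5.3,0.6,0.6,-0.3,0],[-47,-5.5,1,0.6,-0.3,0],[-48.1,-5.6,1.1,0.6,-0.3,0],[-48.1,-5.6,1.1,0.6,-0.3,0],[-48.1,-5.6,1.1,0.6,-0.3,0]],
])

```text
time: 24.55
tool_pos: [0.4212, -0.2039, 0.2072]
tcp_rot: [-2.329, -2.103, 0.004]
wrist_force: [0.8, 0.6, 0.1]
width: 0.701
```

```bash
python3 g.py .4231 -.2036 .13 .4231 -.2036 .075;  python3 - <<'E'
from h import *
from m import blob
c=cam('top'); crop(c,105,160,285,280,4,'t16.png')
s=cam('side'); crop(s,220,150,390,290,4,'s16.png')
E
```

```text
t 24.55 pos [ 0.4212 -0.2039  0.2072] F [0.8 0.6 0.1] w 0.701
[0.4231, -0.2036, 0.13] -> [0.05 0.22 7.72] [-0.3 -0.  -0.1]
[0.4231, -0.2036, 0.075] -> [ 0.05  0.25 13.22] [-0.3 -0.  -0.1]
```

View pics/t16.png

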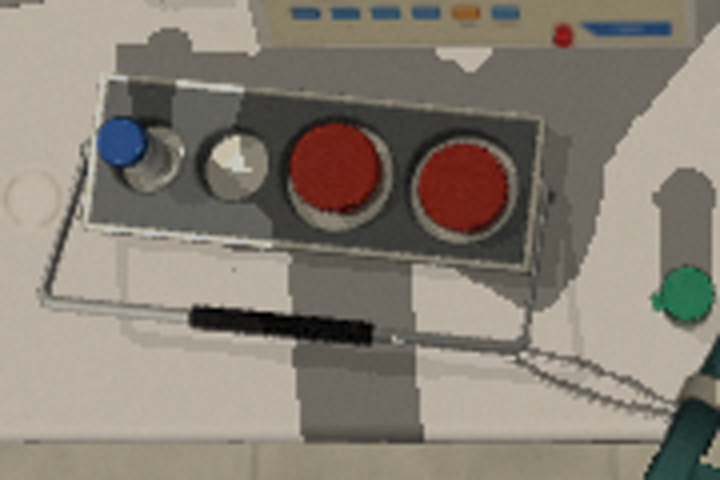

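View pics/s16.png

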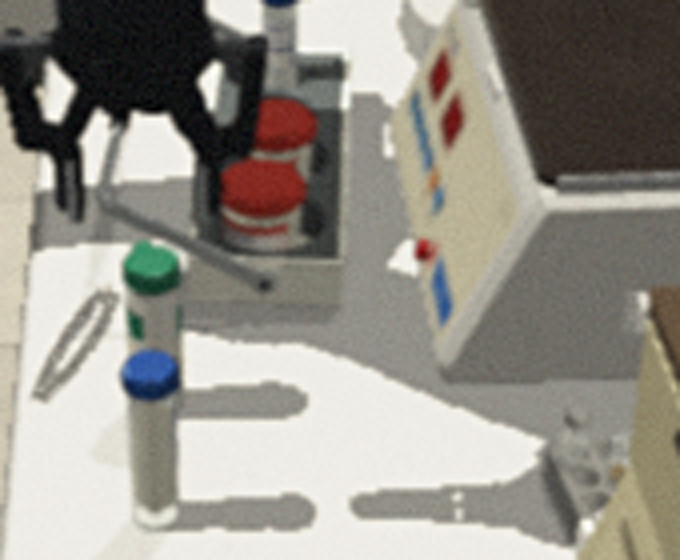

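Request:
servo_tool([
  [[0,0.1,1.5,-0.2,0,0],[0,0.2,4,-0.3,0,0],[0,0.2,6.5,-0.3,0,0],[0,0.2,9,-0.3,0,0],[0,0.2,11.3,-0.3,0,0],[0,0.2,12.8,-0.3,0,0],[0,0.2,13.2,-0.3,0,0],[0,0.2,13.2,-0.3,0,0],[0,0.2,13.2,-0.3,0,0]],
])

```text
time: 25.4
tool_pos: [0.4242, -0.2029, 0.0765]
tcp_rot: [2.326, 2.108, 0.002]
wrist_force: [-0.3, 0.1, 0.7]
width: 0.704
```

Request:
servo_tool([
  [[0,0,0,0,0,0],[0,0,0,0,0,0],[0,0,0,0,0,0],[0,0,0,0,0,0],[0,0,0,0,0,0],[0,0,0,0,0,0],[0,0,0,0,0,0]],
], claw=2)

```text
time: 25.98
tool_pos: [0.4255, -0.2036, 0.0782]
tcp_rot: [2.325, 2.105, 0.004]
wrist_force: [-0.6, 0.6, 5.6]
width: 0.382
```

```bash
python3 g.py .5174 .2092 .24;  python3 - <<'E'
from h import *
s=cam('side'); crop(s,220,150,390,290,4,'s17.png')
E
```

```text
t 25.98 pos [ 0.4255 -0.2036  0.0782] F [-0.6  0.6  5.6] w 0.382
[0.5174, 0.2092, 0.24] -> [ 41.96   5.16 -16.21] [0.3 0.1 0.1]
```

View pics/s17.png

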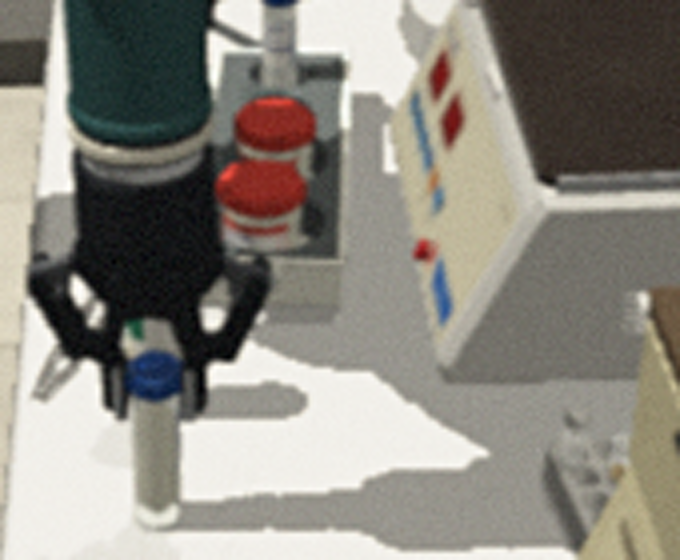

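Request:
servo_tool([
  [[0,0,-1,0,0,0],[0,0,-3.5,0,0,0],[0,0,-7,0.1,0,0],[0,0.2,-10.5,0.2,0,0],[0.5,0.5,-13.5,0.3,0,0],[2.5,0.8,-15.5,0.3,0,0],[5.5,1.2,-16.2,0.3,0,0],[8.8,1.5,-16.2,0.3,0,0],[12.1,1.8,-16.2,0.3,0,0],[15.4,2.1,-16.2,0.3,0,0],[18.7,2.5,-16.2,0.3,0,0],[22,2.9,-16.2,0.3,0,0],[25.3,3.3,-16.2,0.3,0,0],[28.6,3.7,-16.2,0.3,0,0],[31.9,4.1,-16.2,0.3,0,0],[35.2,4.5,-16.2,0.3,0,0],[38.4,4.8,-16.2,0.3,0,0],[41,5.1,-16.2,0.3,0,0],[42,5.2,-16.2,0.3,0,0],[42,5.2,-16.2,0.3,0,0]],
])

```text
time: 27.7
tool_pos: [0.518, 0.2114, 0.2403]
tcp_rot: [2.325, 2.111, -0.001]
wrist_force: [-0.2, -0.2, 0.4]
width: 0.386
```

```bash
python3 g.py .5184 .2092 .138;  python3 - <<'E'
from h import *
s=cam('side'); crop(s,220,80,340,220,4,'s18.png')
E
```

```text
t 27.7 pos [0.518  0.2114 0.2403] F [-0.2 -0.2  0.4] w 0.386
[0.5184, 0.2092, 0.138] -> [-0.2   0.06 10.23] [0.  0.1 0.2]
```

View pics/s18.png

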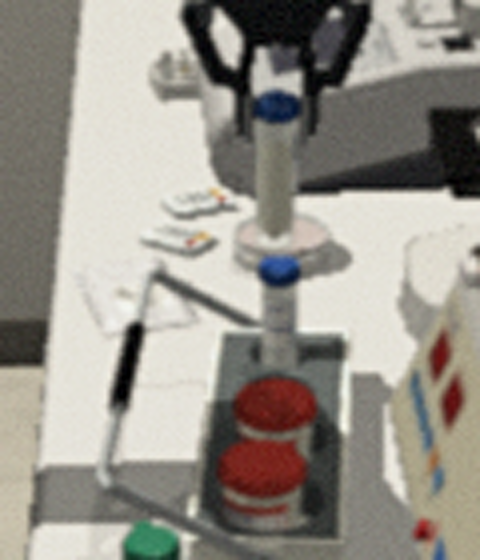

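Request:
servo_tool([
  [[-0.1,0,1.5,0,0.1,0.1],[-0.2,0,3.5,0,0.1,0.2],[-0.2,0,6,0,0.1,0.2],[-0.2,0,8,0,0.1,0.2],[-0.2,0,9.5,0,0.1,0.2],[-0.2,0,10.1,0,0.1,0.2],[-0.2,0,10.1,0,0.1,0.2],[-0.2,0,10.1,0,0.1,0.2]],
])

```text
time: 28.42
tool_pos: [0.5176, 0.2066, 0.1397]
tcp_rot: [2.331, 2.105, -0.0]
wrist_force: [1.1, 0.5, -0.5]
width: 0.379
```

```bash
python3 g.py .5184 .2092 .089;  python3 - <<'E'
from h import *
s=cam('side'); crop(s,220,80,340,220,4,'s19.png')
c=cam('top'); crop(c,105,160,285,280,4,'t19.png')
print((proj(c,[.5174,.2092,.06])-[105,160])*4,(proj(s,[.5174,.2092,.06])-[220,80])*4)
E
```

```text
t 28.42 pos [0.5176 0.2066 0.1397] F [ 1.1  0.5 -0.5] w 0.379
[0.5184, 0.2092, 0.089] -> [0.27 0.05 5.07] [ 0.   0.  -0.1]
[228.23660674 161.25063593] [274.29861878 369.03605695]
```

View pics/s19.png

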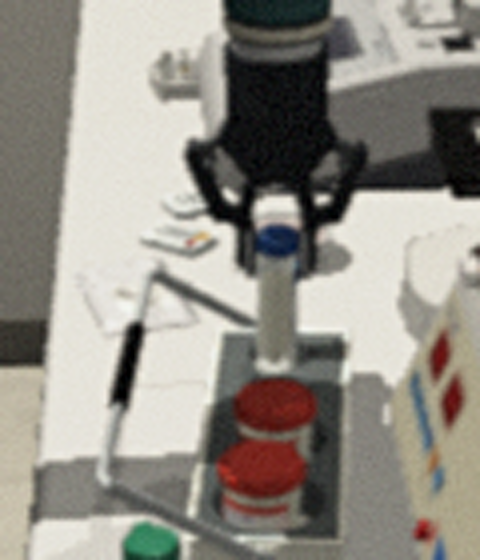

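View pics/t19.png

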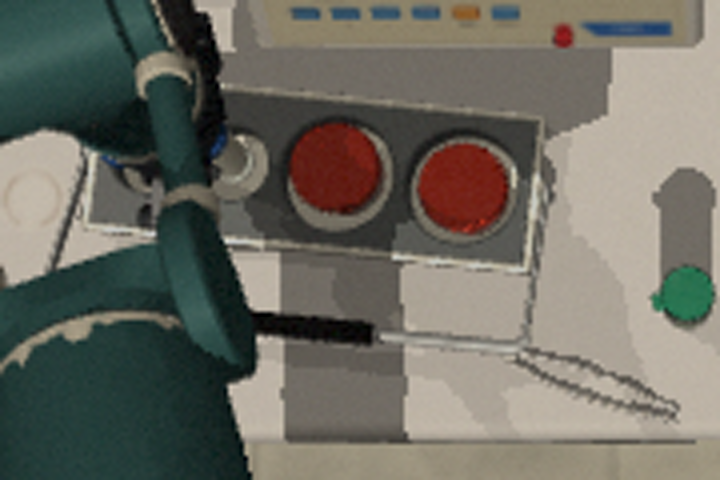

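Request:
servo_tool([
  [[0.1,0.1,1,0,0,0],[0.2,0.1,2.2,0,0,0],[0.3,0.1,3.4,0,0,0],[0.3,0.1,4.4,0,0,0],[0.3,0.1,5,0,0,0],[0.3,0.1,5,0,0,0],[0.3,0.1,5,0,0,0]],
])

```text
time: 29.1
tool_pos: [0.5193, 0.2101, 0.0897]
tcp_rot: [2.33, 2.106, 0.0]
wrist_force: [-0.7, 0.8, -0.8]
width: 0.379
```

Request:
servo_tool([
  [[0,0,0.2,0,0,0],[0,0,0.4,0,0,0],[0,0,0.5,0,0,0],[0,0,0.6,0,0,0],[0,0,0.6,0,0,0]],
])

```text
time: 29.52
tool_pos: [0.5196, 0.2102, 0.0844]
tcp_rot: [2.33, 2.106, 0.001]
wrist_force: [-2.2, -0.1, 2.0]
width: 0.382
```

Request:
servo_tool([
  [[0,0,0,0,0,0],[0,0,0,0,0,0],[0,0,0,0,0,0],[0,0,0,0,0,0],[0,0,0,0,0,0]],
], claw=6)

```text
time: 29.93
tool_pos: [0.5196, 0.2102, 0.0843]
tcp_rot: [2.33, 2.106, 0.001]
wrist_force: [-1.2, 0.6, 1.0]
width: 0.702
```

Request:
servo_tool([
  [[0,0,-1,0,0,0],[0,0,-3,0,0,0],[0,0,-6,0,0,0],[0,0,-9,0,0,0],[0,0,-12,0,0,0],[0,0,-13.5,0,0,0],[0,0,-13.5,0,0,0]],
])

```text
time: 30.52
tool_pos: [0.5225, 0.2114, 0.2256]
tcp_rot: [2.327, 2.103, 0.016]
wrist_force: [1.0, 0.5, -0.4]
width: 0.707
```

```bash
python3 - <<'E'
from h import *
s=cam('side'); crop(s,220,80,340,220,4,'s20.png')
c=cam('top'); crop(c,105,160,285,280,4,'t20.png')
o=np.array([.51166,.15252,0]);X=np.array([.995,-.1,0]);Y=np.array([.1,.995,0])
for th in (.9,1.0,1.05,1.1,1.15):
    for y in (-.06,0,.06):
        p=o-X*.125*np.sin(th)+Y*y+[0,0,.026+.125*np.cos(th)]
        print(th,y,p.round(4),((proj(c,p)-[105,160])*4).round(),((proj(s,p)-[220,80])*4).round())
E
python3 g.py .4045 .1635 .2
```

```text
0.9 -0.06 [0.4082 0.1026 0.1037] [375. 318.] [127. 392.]
0.9 0 [0.4142 0.1623 0.1037] [283. 310.] [137. 352.]
0.9 0.06 [0.4202 0.222  0.1037] [191. 301.] [145. 314.]
1.0 -0.06 [0.401  0.1033 0.0935] [376. 331.] [118. 405.]
1.0 0 [0.407  0.163  0.0935] [285. 322.] [127. 364.]
1.0 0.06 [0.413  0.2227 0.0935] [193. 313.] [136. 326.]
1.05 -0.06 [0.3978 0.1037 0.0882] [377. 336.] [114. 411.]
1.05 0 [0.4038 0.1634 0.0882] [286. 327.] [123. 370.]
1.05 0.06 [0.4098 0.2231 0.0882] [194. 318.] [132. 332.]
1.1 -0.06 [0.3948 0.104  0.0827] [378. 341.] [110. 418.]
1.1 0 [0.4008 0.1637 0.0827] [287. 332.] [119. 377.]
1.1 0.06 [0.4068 0.2234 0.0827] [196. 323.] [128. 338.]
1.15 -0.06 [0.3921 0.1042 0.0771] [378. 345.] [106. 425.]
1.15 0 [0.3981 0.1639 0.0771] [288. 337.] [116. 383.]
1.15 0.06 [0.4041 0.2236 0.0771] [197. 328.] [125. 345.]
t 30.62 pos [0.5198 0.2104 0.2205] F [ 0.7 -0.6 -0.5] w 0.703
[0.4045, 0.1635, 0.2] -> [ -5.83 -11.01   2.01] [ 0.2 -0.  -0. ]
```

View pics/s20.png

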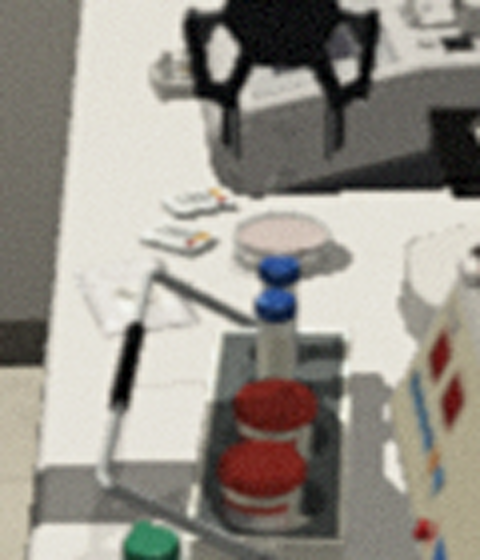

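View pics/t20.png

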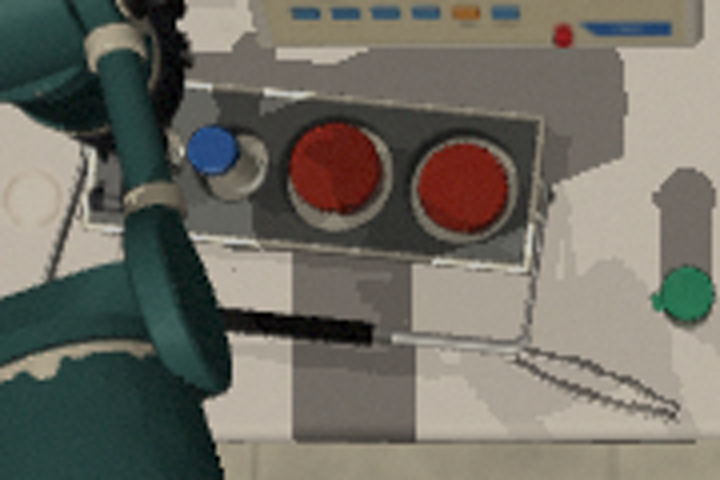

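Request:
servo_tool([
  [[-0.8,-1.5,0,0,0,0],[-2,-4,0,0.2,0,0],[-3.7,-7,0.5,0.2,0,0],[-5.2,-9.8,1.5,0.2,0,0],[-5.8,-11,2,0.2,0,0],[-5.8,-11,2,0.2,0,0],[-5.8,-11,2,0.2,0,0]],
], claw=4.5)

```text
time: 31.2
tool_pos: [0.4032, 0.1633, 0.1983]
tcp_rot: [-2.33, -2.105, 0.003]
wrist_force: [-0.1, -0.1, 1.4]
width: 0.526
```

```bash
python3 g.py .4055 .163 .12 .4055 .163 .068
```

```text
t 31.2 pos [0.4032 0.1633 0.1983] F [-0.1 -0.1  1.4] w 0.526
[0.4055, 0.163, 0.12] -> [-0.    0.26  7.83] [-0.1  0.  -0.1]
[0.4055, 0.163, 0.068] -> [-0.    0.27 13.03] [-0.1  0.  -0.1]
```

Request:
servo_tool([
  [[0,0.1,1.5,0,0,0],[0,0.2,4,0,0,0],[0,0.2,6.5,0,0,0],[0,0.2,7.5,0,0,0],[0,0.2,7.5,0,0,0],[0,0.2,7.5,0,0,0]],
])

```text
time: 31.7
tool_pos: [0.4052, 0.1632, 0.1231]
tcp_rot: [-2.329, -2.105, 0.005]
wrist_force: [1.4, 0.3, 0.9]
width: 0.528
```

```bash
python3 g.py .4055 .163 .068;  python3 - <<'E'
from h import *
s=cam('side'); crop(s,220,80,340,220,4,'s21.png')
E
```

```text
t 31.7 pos [0.4052 0.1632 0.1231] F [1.4 0.3 0.9] w 0.528
[0.4055, 0.163, 0.068] -> [-0.02  0.05  5.51] [-0.2  0.  -0.1]
```

View pics/s21.png

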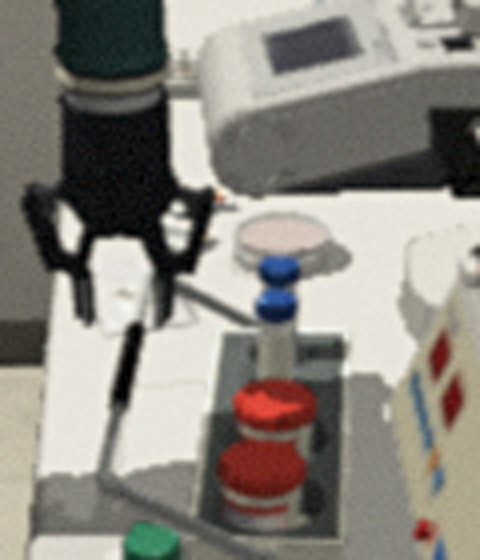

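Request:
servo_tool([
  [[0,0,1,0,0,0],[0,0,2.5,0,0,0],[0,0,4,0,0,0],[0,0,5.2,0,0,0],[0,0,5.5,0,0,0],[0,0,5.5,0,0,0],[0,0,5.5,0,0,0]],
])

```text
time: 32.33
tool_pos: [0.4068, 0.1638, 0.0699]
tcp_rot: [-2.33, -2.106, -0.0]
wrist_force: [-0.4, -0.7, 1.1]
width: 0.522
```

Request:
servo_tool([
  [[0,0,0,0,0,0],[0,0,0,0,0,0],[0,0,0,0,0,0],[0,0,0,0,0,0]],
], claw=2.4, grip_force=20)

```text
time: 32.67
tool_pos: [0.4073, 0.164, 0.0705]
tcp_rot: [-2.331, -2.106, -0.002]
wrist_force: [0.4, 0.2, -1.2]
width: 0.277
```

```bash
python3 g.py .4055 .163 .068;  python3 - <<'E'
from h import *
s=cam('side'); crop(s,220,80,340,220,4,'s22.png')
E
```

```text
t 32.67 pos [0.4073 0.164  0.0705] F [ 0.4  0.2 -1.2] w 0.277
[0.4055, 0.163, 0.068] -> [-0.11 -0.17  0.25] [ 0.  -0.1 -0.1]
```

View pics/s22.png

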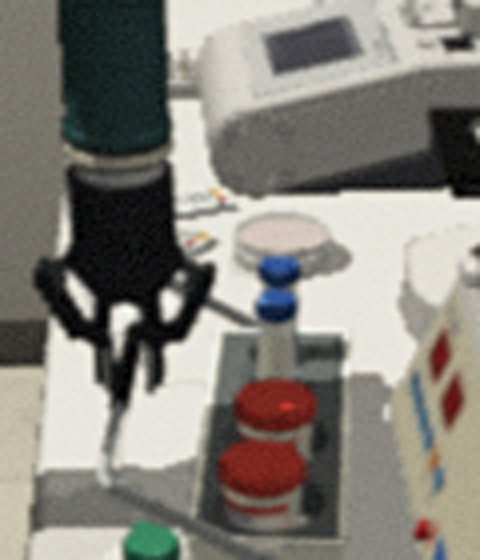

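Request:
servo_tool([
  [[0,0.4,-0.4,0,0,0],[0,1.1,-1.2,0,0,0],[0,1.7,-1.9,0,0,0],[0,2.4,-2.6,0,0,0],[0,3.1,-3.2,0,0,0],[0,3.8,-3.8,0,0,0],[0,4.6,-4.3,0,0,0],[0,5.5,-4.7,0,0,0],[0,6.3,-5.1,0,0,0],[0,7.2,-5.4,0,0,0],[0,8.1,-5.6,0,0,0],[0,9,-5.8,0,0,0],[0,9.7,-5.9,0,0,0],[0,10.2,-6,0,0,0],[0,10.5,-6,0,0,0],[0,10.5,-6,0,0,0]],
])

```text
time: 34.05
tool_pos: [0.5124, 0.1531, 0.1302]
tcp_rot: [-2.331, -2.106, -0.002]
wrist_force: [-0.1, -0.8, 0.0]
width: 0.279
```

```bash
python3 g.py .5117 .1525 .1305;  python3 - <<'E'
from h import *
s=cam('side'); crop(s,220,50,360,230,3,'s23.png')
c=cam('top'); crop(c,105,160,285,280,4,'t23.png')
E
```

```text
t 34.05 pos [0.5124 0.1531 0.1302] F [-0.1 -0.8  0. ] w 0.279
[0.5117, 0.1525, 0.1305] -> [-0.07 -0.06 -0.03] [ 0.  -0.1 -0.1]
```

View pics/s23.png

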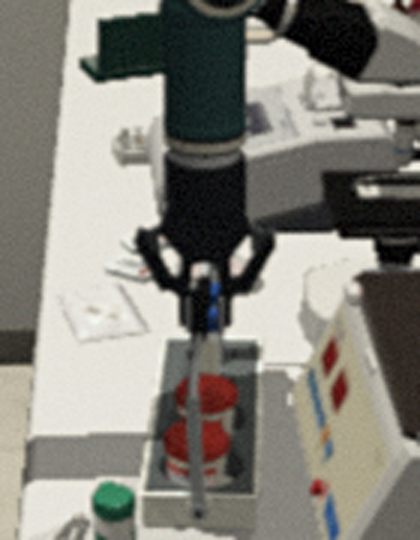

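View pics/t23.png

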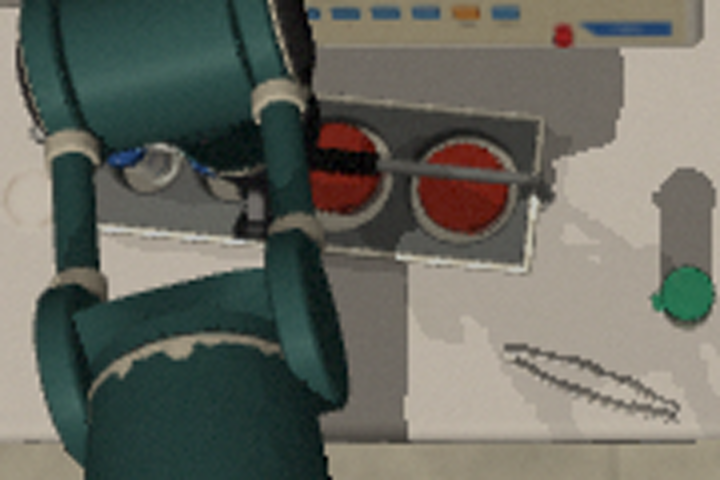

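Handle is nearly upright; nudge a few mm further toward the stop.

Request:
servo_tool([
  [[0,0.2,0,0,0,0],[0,0.4,0,0,0,0],[0,0.5,0,0,0,0],[0,0.5,0,0,0,0]],
])

```text
time: 34.48
tool_pos: [0.5165, 0.1526, 0.13]
tcp_rot: [-2.33, -2.106, -0.001]
wrist_force: [-1.1, -0.3, -0.2]
width: 0.283
```

Request:
servo_tool([
  [[0,0.1,0,0,0,0],[0,0.2,0,0,0,0],[0,0.2,0,0,0,0]],
])

```text
time: 34.73
tool_pos: [0.5177, 0.1524, 0.13]
tcp_rot: [-2.33, -2.105, 0.001]
wrist_force: [-3.9, -0.3, 2.4]
width: 0.281
```

Request:
servo_tool([
  [[0,-0.2,0,0,0,0],[0,-0.4,0,0,0,0],[0,-0.4,0,0,0,0],[0,-0.4,0,0,0,0],[0,-0.4,0,0,0,0]],
], claw=4.5)

```text
time: 35.15
tool_pos: [0.514, 0.1528, 0.1301]
tcp_rot: [-2.33, -2.105, 0.0]
wrist_force: [-0.4, -0.4, -0.4]
width: 0.526
```

Request:
servo_tool([
  [[0,0,-1,0,0,0],[0,0,-3,0,0,0],[0,0,-5.5,0,0,0],[0,0,-8,0,0,0],[0,0,-10,0,0,0],[0,0,-11,0,0,0],[0,0,-11,0,0,0]],
])

```text
time: 35.73
tool_pos: [0.5162, 0.1532, 0.244]
tcp_rot: [2.329, 2.105, 0.009]
wrist_force: [1.5, -0.2, 0.3]
width: 0.525
```

```bash
python3 g.py .42 -.12 .24
```

```text
t 35.73 pos [0.5162 0.1532 0.244 ] F [ 1.5 -0.2  0.3] w 0.525
[0.42, -0.12, 0.24] -> [-28.16  -6.82   0.28] [ 0.3 -0.2 -0.1]
```

Move away for a final look.

Request:
servo_tool([
  [[-1.5,-0.5,0,0,0,0],[-4,-1.2,0,0,0,0],[-7,-2,0,0,0,0],[-10,-2.7,0,0,0,0],[-13,-3.4,0,0,0,0],[-16,-4.1,0,0,0,0],[-19,-4.8,0,0,0,0],[-22,-5.5,0,0,0,0],[-25,-6.2,0,0,0,0],[-27.5,-6.8,0,0,0,0],[-28,-6.8,0,0,0,0],[-28,-6.8,0,0,0,0]],
])

```text
time: 36.73
tool_pos: [0.4186, -0.1198, 0.2412]
tcp_rot: [-2.335, -2.102, -0.007]
wrist_force: [0.7, -0.1, 0.0]
width: 0.528
```

```bash
python3 - <<'E'
from h import *
from m import blob
s=cam('side'); crop(s,220,90,390,390,2,'s24.png')
c=cam('top'); crop(c,105,160,435,280,2.4,'t24.png')
o=np.array([.51166,.15252,0])
hsv=cv2.cvtColor(c['color'],cv2.COLOR_RGB2HSV)
m=((abs(hsv[...,0].astype(int)-110)<14)&(hsv[...,1]>110)).astype(np.uint8); m[:, :120]=0; m[:170]=0; m[250:]=0
n,l,st,ce=cv2.connectedComponentsWithStats(m)
for k in range(1,n):
    if st[k][4]>30:
        d=on_z(c,*ce[k],.119)-o; print(st[k],d@[.995,-.1,0],d@[.1,.995,0])
print(bot.read_state()['tool_pos'])
E
```

```text
[129 195  13   7  67] -0.006248743092150086 0.11369699056280273
[152 197  12   7  56] -0.007238055836376515 0.055802495740604585
[ 0.41957771 -0.1181668   0.2417367 ]
```

View pics/s24.png

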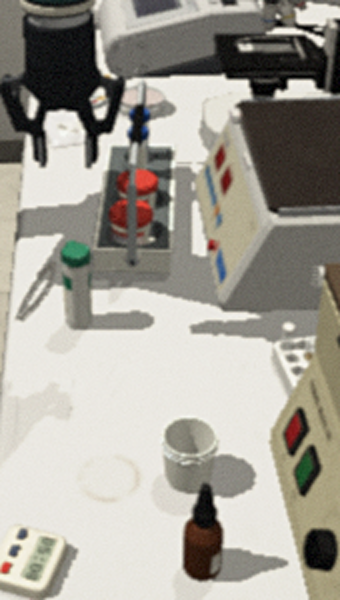

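View pics/t24.png

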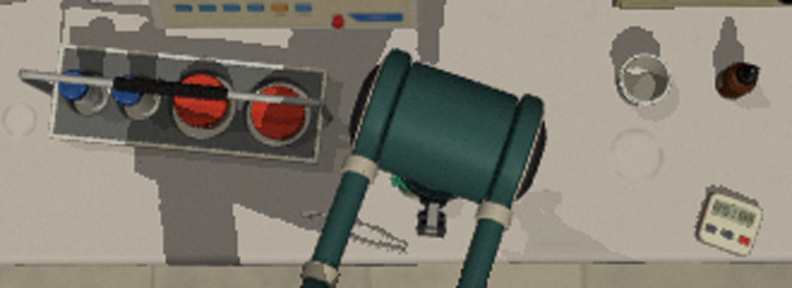

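```bash
python3 - <<'E'
from h import *
c=cam('top');s=cam('side')
o=np.array([.51166,.15252,0]);X=np.array([.995,-.1,0])
for th in (0,.05,.1,.2):
    p=o-X*.125*np.sin(th)+[0,0,.026+.125*np.cos(th)]; print(th,(proj(c,p)-[105,160])*2.4,(proj(s,p)-[220,90])*2)
for r in (-1,1):
    p=o+X*.017*r+np.array([.1,.995,0])*.057+[0,0,.119]; print((proj(c,p)-[105,160])*2.4)
E
```

```text
0 [172.89577772  90.09737864] [135.33577804 127.83023128]
0.05 [172.21167443  95.97049633] [130.95394162 127.84997132]
0.1 [171.58247631 101.87408275] [126.58707692 128.06688889]
0.2 [170.49676853 113.69717309] [117.94844994 129.08812832]
[123.54719052 104.79826072]
[127.46877313  73.69720261]
```

```bash
python3 -c "
from workcell import finish_job
print(finish_job())"
```

```text
the job is handed in; nothing more can be done
None
```

I put both lidded cups in the cup wells and both screw-cap tubes in the tube wells. Each was lowered until I felt the well floor and then released. I then swung the handle up to upright, moved the arm clear and handed the job in at about 37 s of the 134 s allowed. The hand-in gave no verdict.

What the last checks showed:
- **Cups:** the camera put them about 2 to 4 mm off their well centres, measured before the handle went up. They still looked in place in the last pictures.
- **Tubes:** they are within about 2 mm of centre along the row. Across the row, the camera read 6 to 7 mm off, but the handle bar hid part of the caps. The gripper position at release and the visible edge of one cap put them within about 2 mm across the row. Either way they are inside the 12 mm limit.
- **Handle:** the bar appears within about 0.05 rad of upright, and I felt light resistance at the end of the swing.
- **Look-alikes:** the strip canister, dropper bottle and empty cup were standing where they started, judged by eye in the final pictures rather than measured.

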